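Clamp a hub under the ratchet hold-down

TASK

Lift the head of the ratchet hold-down by its grip post, letting the pawl click past the teeth, until it stands by itself on the topmost tooth. Then push the sliding nest with the steel hub fully home under it, and only then squeeze the pawl's trigger against the post and lower the head slowly (a few centimetres a second) and gently, without pressing hard or letting it drop, until its foot rests on the hub with the head's weight; let go. Leave the other things on the bench where they are.

Things in the scene. Friction and masses are not known exactly. Their poses are not given: they have to be found in the camera images.
- fixture: The hold-down's fixed base, a grey plate 14 mm thick on the bench, turned differently each time. Origin on the bench straight below the foot's axis; x points to the column (steel, 30 x 24 mm, 254 mm high, axis at x = 120 mm), y along the slide to its outer end, z up. The column's +y side has 7 saw teeth, 8 mm apart, 4 mm deep.
- carriage (a joint): Height of the grey head that slides on the column, in m: 0 at the bottom stop (start) to 0.098 at the top stop. 0.45 kg, rubs with 1.5 N, falls when not carried. Going up, the pawl clicks past the teeth (up to 12 N more); let go, the head sinks on to the next tooth below: at 0.044, 0.052, 0.060, 0.068, 0.076, 0.084, 0.092 (topmost). No teeth lower down.
- press_point (a point): Fixed point on the fixture, on the foot's axis, 60 mm above the bench: top centre of the hub when the nest is home. The black rubber foot under the head (30 mm wide, sprung, 8 N per mm, at most 5 mm) hangs on a screw, set differently each time and not reported: it meets the hub at a head height anywhere between 0.003 and 0.037, to be found by feel or sight.
- post_top (a point): Top centre of the black grip post fixed on the head: upright block 30 mm (fixture x) by 14 mm (y), 45 mm high above the head, at fixture x 0, y -25 mm; its top is 149 mm above the bench at head height 0 and rises with the head. Pinch it across the 14 mm to lift the head; the gap between post and trigger tab is 36 mm wide.
- trigger_top (a point): Top centre of the black trigger tab, front end of the pawl lever: upright plate 30 mm (x) by 8 mm (y), high as the post, at fixture x 0, y +22 mm at rest. Post and tab are 58 mm over their outer faces; squeezed to 52 mm or less (stop 46 mm, 6 to 9 N) the pawl is out of the teeth. The post does not give: centre the squeeze at about y -8 mm. Hold the squeeze to lower the head.
- pawl (a joint): Angle of the pawl lever in rad: 0 sprung in against the column, about 0.07 while it rides over a tooth, free of the teeth from about 0.08, stop at 0.2.
- sled (a joint): Travel of the aluminium sliding nest along fixture -y, in m: 0 pulled out (start), 0.100 home at its stop, with the hub under the foot. Rubs with about 2.5 N.
- knob_top (a point): Top centre of the nest's upright black knob, 18 mm in diameter, 42 mm high, top 62 mm above the bench; at fixture x 0 and y +210 mm when pulled out, +110 mm when home. Pushing it towards fixture -y moves the nest.
- hub: Loose turned steel hub: flange 66 mm in diameter and 14 mm thick, boss 36 mm in diameter, 38 mm high over all, 0.3 to 0.46 kg. Origin at the centre of its underside, z up. It stands in the rimmed nest, its underside 22 mm above the bench, with 1 mm of play all round.
- tin: Bystander: low yellow tin with a grey screw lid, 70 mm in diameter, 46 mm high; origin at the centre of its underside. To be left alone.
- bolt: Bystander: hexagon bolt lying, 89 mm long, 22 mm head; origin at the centre of its underside. To be left alone.
- elbow: Bystander: brass pipe elbow, 62 x 47 x 26 mm; origin at the centre of its underside. To be left alone.
- screw_pot: Bystander: white screw-top jar with a red lid, 63 mm in diameter, 87 mm high; origin at the centre of its underside. To be left alone.
- block: Bystander: wooden packing block, 45 x 110 x 32 mm; origin at the centre of its underside. To be left alone.
There are look-alikes about, which are no part of the job. What is shaped like the hub but orange or turquoise is not meant.

How it is judged (in metres and radians):
On the way, in this order (a step that is already met when the one before it is completed fails the run):
1. the head stands by itself on the topmost tooth, let go, with the nest still out (value of joint carriage above 0.088 m and value of joint pawl below 0.05 rad and value of joint sled below 0.03 m and contact force between the fingers and carriage below 0.3 N), for 0.2 s.
2. the nest is home with the hub in it, the head still on the topmost tooth (value of joint sled above 0.096 m and value of joint carriage above 0.088 m and horizontal distance between hub and fixture below 0.008 m), for 0.2 s.
At the end, for the whole second after the job is handed in: The nest is home (within 4 mm of its stop), the hub upright in it within 8 mm of the foot's axis, the foot bears on the hub with more than 2 N (the head's weight), the trigger is let go (pawl under 0.05 rad), everything at rest (value of joint sled above 0.096 m and value of joint pawl below 0.05 rad and horizontal distance between hub and fixture below 0.008 m and angle between hub's own z axis and vertical below 0.05 rad and contact force between foot and hub above 2 N and value of joint carriage below 0.04 m and linear speed of hub below 0.01 m/s); the robot touches nothing.
It fails at once if the foot presses on the hub with more than 15 N (contact force between foot and hub above 15 N).
It fails at once if the head drops: it goes down faster than 0.1 m/s in the toothless range (below 0.040) (value of joint carriage below 0.04 m and velocity of joint carriage below -0.1 m/s).
It fails at once if the trigger is squeezed (pawl beyond 0.11 rad) before the nest is home (value of joint pawl above 0.11 rad and value of joint sled below 0.09 m).
It fails at once if a loose thing beside the work is moved more than 30 mm (distance of any of tin, bolt, elbow, screw_pot, block from where it was at the start of the episode above 0.03 m).
It also fails if it takes over 72 s, if anything falls off the work surface, if the arm or the gripper's body presses on something with over 40 N, if the wrist force passes 120 N, or if a joint passes its speed limit or range.

ROBOT

A 6-joint arm with a two-finger parallel gripper is mounted at the origin on a cart in front of the work surface, level with it; the furniture and walls round the work are solid. World frame = base frame: x ahead of the robot, y to its left, z up, the work surface at z = 0. Lengths are in m, angles in degrees, forces in N, time in s.
With the tool pointing down it reaches from about 0.3 to 0.85 m from the base axis. Payload 5.4 kg.
Tool frame: the origin (TCP) lies between the finger pads; the fingertips stand 17 mm ahead of it and the grasp point (between the pads) lies 2 mm behind it; z points along the fingers, x is the direction in which the jaws open and shut, and the axes are right-handed (so a half turn about z gives the same grasp; the last joint's range is limited). The gripper opens to 85 mm and grips with 20 to 120 N. Pads are 22 mm wide; open, the fingers measure 114 mm over their backs; the gripper's body (76 mm by 85 mm) begins 54 mm behind the grasp point. The pads swing forward as they close: fully open they stand 13 mm farther back than shut.
Start: joints at [-83.256, 9.076, 91.501, -0, 79.423, -12.038], TCP at [0.185, -0.544, 0.248] pointing down, gripper open.
Joint ranges: [-166.64, 166.64], [-54.1, 131.32], [10.49, 154.53], [-73.88, 253.88], [9.74, 151.15], [-171.62, 171.62]. Speed limits (degrees/s): [147.25, 147.25, 180, 180, 180, 180].

INTERFACE

Orientations are given as a 3x3 rotation matrix whose columns are the frame's x, y, z axes.
In Python, from cell import env gives the robot as it stands.
- The arm moves only by the tool drive_tool, never from a script. Its argument "increments" is a list of rows, each a list of 4 numbers: the shift along the tool's x, y, z in m, then the turn about the tool's z in degrees. A call has 1 to 5 rows; each row shifts and turns the commanded pose from where the row before left it, along the tool's axes as they then stand; what a row does not reach is not made up. A row lasts 1/8 s, in which the tool goes at most 62.5 mm and 10.7 degrees, less where a joint would pass 70% of its speed; a pose out of reach is approached as far as the arm can. A call is refused whole if a number of a shift passes 0.0625 or a number of a turn 10.7, either way. A call with a gripper value outside its range is refused whole. "grip" is the closure in counts, from 0 (fully open) to 255 (shut), set as the call begins (left out, the last holds). The fingers move at their own pace and stop on an object; "squeeze" is the grip in N (left out, the last holds). Time passes only in rows, so rows that do not move let the fingers close. It gives the time, the measured TCP pose, the force and the opening at its end, in the units of the state.
- env.observe(): the state, without advancing time (a new reading comes with each control period).
- env.grab_frame(name): name is "scene" or "top" or "wrist"; returns a dict with "img" (420x560x3 uint8, red, green, blue), "depth" (420x560 float32, m along the optical axis (not along the pixel's ray), 0 where there is no reading), "mtx" (3x3 intrinsics, pixels), "origin" and "rotation" of the camera in the world. Camera axes: x right, y up, looking along -z (the intrinsics and any distortion apply to the point x, -y, -z); pixel columns grow to the right and rows downward; lengths in m; the calibration is good to about 2 mm. A picture is of the moment at which its call begins.
- env.hand_in(): hands the job in, once; it reports no verdict.
The state is a dict: "time_s": time; "joint_positions": joint angles; "joint_vel": joint speeds; "effort": joint torques, N m; "tool_pos": TCP position; "orientation": TCP orientation; "force": force on the tool from outside, world axes, zero at the start; "wrist_torque": the same for the moment, N m; "finger_gap": finger opening in m.
Only numpy, scipy, OpenCV 4.12 (cv2) and the standard library are available. Lean on these libraries where they do the work, as an engineer would, in place of code of your own. Each camera call takes 0.05 s, during which the arm holds its last target.

## Working session

There is one attempt and no reset: what is moved stays moved. The work goes in short steps, Python scripts to look and compute and a tool call to move; the robot and the scene stay as the last step left them, time stands still between calls to the robot, and variables do not carry over. Pictures are saved under pics/ and viewed, and the job is handed in when it is done.

Besides the shell and the picture viewer there is one more tool, called after "Emit:" as name(argument=value, ...), one argument or row to a line, values as JSON. drive_tool: Moves the arm, as the interface text tells. Its arguments: {"type":"object","properties":{"increments":{"type":"array","items":{"type":"array","items":{"type":"number"}}},"grip":{"type":"number"},"squeeze":{"type":"number"}},"required":["increments"]}

```bash
mkdir -p pics; ls; cat > h.py <<'E'
import numpy as np,cv2
from cell import env
def grab(n,f=None):
    d=env.grab_frame(n)
    if f: cv2.imwrite('pics/'+f,cv2.cvtColor(d['img'],cv2.COLOR_RGB2BGR))
    np.savez('/tmp/'+n+'.npz',**{k:v for k,v in d.items()})
    return d
def pt(d,u,v,z=None):
    K=d['mtx'];r=np.array([(u-K[0,2])/K[0,0],-(v-K[1,2])/K[1,1],-1.])
    R=np.array(d['rotation']);o=np.array(d['origin'])
    w=R@r
    if z is None:
        s=d['depth'][int(round(v)),int(round(u))]
    else: s=(z-o[2])/w[2]
    return o+w*s
def proj(d,p):
    R=np.array(d['rotation']);c=R.T@(np.array(p)-d['origin']);K=d['mtx']
    return np.array([K[0,0]*c[0]/-c[2]+K[0,2],K[1,1]*-c[1]/-c[2]+K[1,2]])
E
python3 - <<'E'
from h import *
for n in['scene','top','wrist']:
    d=grab(n,n+'0.png');print(n,d['origin'],d['mtx'].tolist(),[k for k in d])
print(env.observe())
E
```

```text
pics
scene [-0.23323439  0.53356295  0.77594264] [[430.53749839399467, 0.0, 265.6917405120816], [0.0, 430.53749839399467, 204.98282290427022], [0.0, 0.0, 1.0]] ['img', 'depth', 'mtx', 'origin', 'rotation']
top [0.33995667 0.02305772 1.32607217] [[434.3691147986515, 0.0, 281.7818058209475], [0.0, 434.3691147986515, 210.9617098187012], [0.0, 0.0, 1.0]] ['img', 'depth', 'mtx', 'origin', 'rotation']
wrist [ 0.2568139  -0.51874503  0.37373829] [[313.77939878004815, 0.0, 280.3586003791595], [0.0, 313.77939878004815, 210.11487484430586], [0.0, 0.0, 1.0]] ['img', 'depth', 'mtx', 'origin', 'rotation']
{'time_s': 0.15, 'joint_positions': array([-8.32581233e+01,  9.10601421e+00,  9.15550721e+01,  2.16795959e-04,
        7.94221392e+01, -1.20371950e+01]), 'joint_vel': array([ 0.02345761, -0.17519118, -0.2356222 , -0.01025093,  0.02004781,
       -0.00302058]), 'effort': array([ 6.03755198e-04, -3.96378350e+01, -3.31785071e+01, -2.67214446e-04,
        5.42719717e-03,  2.95821155e-05]), 'tool_pos': array([ 0.18503939, -0.54395772,  0.24753141]), 'orientation': array([[ 3.21919116e-01, -9.46767160e-01, -1.66831835e-04],
       [-9.46766110e-01, -3.21919013e-01,  1.44295246e-03],
       [-1.41984634e-03, -3.06563253e-04, -9.99998945e-01]]), 'force': array([ 0.12812079, -0.79490716,  0.04853511]), 'wrist_torque': array([ 0.0160207 , -0.00664138,  0.03214958]), 'finger_gap': 0.08546139092893737}
```

View pics/scene0.png

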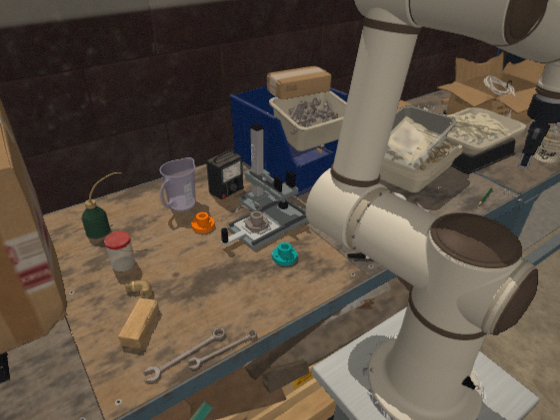

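View pics/top0.png

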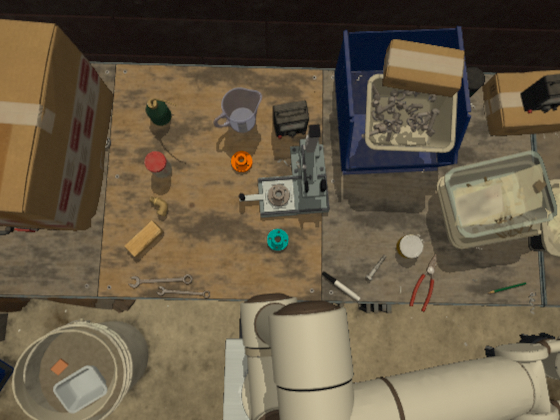

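Top view: the fixture has its column at about (314,132) and its knob at about (242,198). The steel hub sits in the nest at (278,194). The orange (241,162) and turquoise (278,240) hubs are look-alikes. I'll enlarge this area next.

```bash
python3 - <<'E'
from h import *
im=cv2.imread('pics/top0.png')[110:260,215:365]
cv2.imwrite('pics/top0c.png',cv2.resize(im,(600,600),interpolation=cv2.INTER_CUBIC))
im=cv2.imread('pics/scene0.png')[110:270,200:340]
cv2.imwrite('pics/scene0c.png',cv2.resize(im,(700,600),fx=0,fy=0,interpolation=cv2.INTER_CUBIC))
E
```

```text
(no output)
```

View pics/top0c.png

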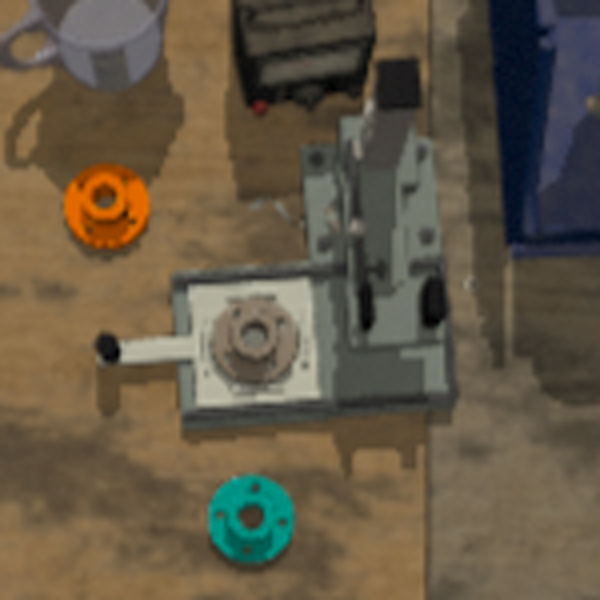

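View pics/scene0c.png

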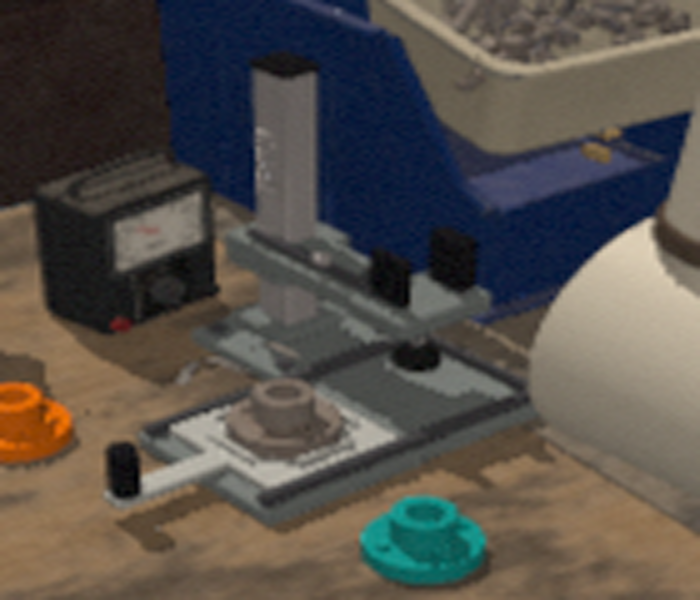

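```bash
python3 - <<'E'
from h import *
d=dict(np.load('/tmp/top.npz'))
print(d['rotation'])
H,W=d['depth'].shape
vv,uu=np.mgrid[:H,:W]
K=d['mtx'];D=d['depth']
c=np.stack([(uu-K[0,2])/K[0,0]*D,-(vv-K[1,2])/K[1,1]*D,-D],-1)
P=c@np.array(d['rotation']).T+d['origin']
np.save('/tmp/P.npy',P)
def reg(n,u0,u1,v0,v1,z0,z1):
    q=P[v0:v1,u0:u1].reshape(-1,3);pu=np.stack([uu[v0:v1,u0:u1],vv[v0:v1,u0:u1]],-1).reshape(-1,2)
    m=(q[:,2]>z0)&(q[:,2]<z1);q=q[m];print(n,m.sum(),q.mean(0).round(4),q.min(0).round(3),q.max(0).round(3),pu[m].mean(0))
reg('col',305,325,120,140,.245,.265)
reg('post+trig',300,332,172,200,.14,.16)
reg('trig',300,314,172,200,.14,.16)
reg('post',315,332,172,200,.14,.16)
reg('knob',235,250,190,206,.052,.07)
reg('hub',265,292,180,210,.052,.07)
reg('base',255,335,130,220,.009,.018)
np.set_printoptions(linewidth=220)
print((P[175:200,300:332,2]*1000).astype(int))
print(pt(d,242,196.75,.062),pt(d,314.5,131,.254),pt(d,278,194,.06))
E
```

```text
[[ 0.02024819  0.98921133 -0.14508947]
 [-0.99959983  0.02289711  0.01661038]
 [ 0.01975331  0.14469508  0.9892791 ]]
col 138 [ 0.7094 -0.0733  0.2538] [ 0.692 -0.087  0.249] [ 0.727 -0.06   0.26 ] [313.94927536 129.98550725]
post+trig 85 [ 0.5901 -0.0922  0.1474] [ 0.574 -0.118  0.14 ] [ 0.607 -0.059  0.154] [316.75294118 184.17647059]
trig 32 [ 0.5875 -0.0629  0.1477] [ 0.574 -0.068  0.141] [ 0.602 -0.059  0.152] [306.21875 184.84375]
post 53 [ 0.5917 -0.1098  0.1472] [ 0.578 -0.118  0.14 ] [ 0.607 -0.104  0.154] [323.11320755 183.77358491]
knob 30 [0.5695 0.1232 0.0608] [0.562 0.115 0.054] [0.577 0.132 0.066] [241.  195.3]
hub 83 [0.5804 0.0137 0.0592] [ 0.564 -0.004  0.053] [0.598 0.029 0.064] [278.13253012 192.65060241]
base 1209 [ 0.6132 -0.0467  0.0139] [ 0.515 -0.138  0.009] [0.79  0.084 0.018] [297.73862696 185.54177006]
[[ 21  91 103 116 118 113 105 105 102 120 118 105 105 105 103 106  99  25  20  21  23  27  20  21  22  25  -2   6   4   2  -5   0]
 [ 20  24 103 108 116 106 109 117 108 115 117 104  99 100 104  99 106  21  23  24  18  24  21  22  18  18   0  -2  -1  -2   1  
[... 2425 characters left out ...]
00  99 102 105 101  96 100  98  97  97  90  21  19  -5   1   0  -1]
 [ 15  16  97 102 102  97 103  98  98 101  98  97  96  95  98  92  89  89  10  12  15  14  16  14   9  18  18  22   0  -3   0  -1]
 [ 12  12  13  95  86  17   9  17  15  12   9   8  10  13  13   9  12  15  13  14  15  13  13  16  14   7  23  24   0   3  -2  -4]
 [ 14  11  11  14  15  17  15   9  11  15  13  10  16  14  11  15  15  16  17  17  16  17  18   7  13  11  21  25   2  -3   0   0]
 [ 13  13  12  15  14  15  11  15  13  13  13  12  12  14  18  15  14  15  10  10  16  16  13  12  15  11  17  22  22  -2  -3   0]]
[0.56499878 0.12005565 0.062     ] [ 0.7066061  -0.07475022  0.254     ] [0.57615905 0.01403215 0.06      ]
```

```bash
cat >> h.py <<'E'
def plan(pos,yaw):
    s=env.observe();R=np.array(s['orientation']);p=np.array(s['tool_pos'])
    y0=np.degrees(np.arctan2(R[1,0],R[0,0]))
    print('t',s['time_s'],'pos',p.round(4),'yaw',y0.round(2),'F',s['force'].round(2),'gap',round(s['finger_gap'],4))
    if pos is not None: print('toolshift',(R.T@(np.array(pos)-p)).round(4),'turn',(-(yaw-y0)+180)%360-180)
E
python3 - <<'E'
from h import *
from scipy.optimize import least_squares
w=[(.7094,-.0733),(.5925,-.1105),(.5885,-.0635),(.5695,.1232),(.5804,.0137)]
f=[(.12,0),(0,-.025),(0,.022),(0,.21),(0,.1)]
w=np.array(w);f=np.array(f)
def tr(p):
    a=p[2];R=np.array([[np.cos(a),-np.sin(a)],[np.sin(a),np.cos(a)]]);return f@R.T+p[:2]
r=least_squares(lambda p:(tr(p)-w).ravel(),[.59,-.086,.1]);print(r.x,np.degrees(r.x[2]),(tr(r.x)-w).round(4))
P=np.load('/tmp/P.npy').reshape(-1,3)
for x0 in np.arange(.2,.9,.1):
  print(round(x0,1),[round(float(np.percentile(P[(abs(P[:,0]-x0-.05)<.05)&(abs(P[:,1]-y0-.05)<.05)][:,2],99.5)),2) if ((abs(P[:,0]-x0-.05)<.05)&(abs(P[:,1]-y0-.05)<.05)).any() else None for y0 in np.arange(-.7,.3,.1)])
plan([.50,-.1,.38],95.7)
w=dict(np.load('/tmp/wrist.npz'));print(w['rotation'])
E
```

```text
[ 0.5902937  -0.08556479  0.09974849] 5.7151675334480885 [[ 0.0003 -0.0003]
 [ 0.0003  0.0001]
 [-0.0004 -0.0002]
 [-0.0001  0.0002]
 [-0.0001  0.0002]]
0.2 [0.34, 0.51, 0.6, 0.62, 0.62, 0.02, 0.74, 0.73, 0.01, 0.01]
0.3 [0.01, 0.01, 0.02, 0.03, 0.02, 0.02, 0.71, 1.33, 0.01, 0.01]
0.4 [0.18, 0.16, 0.15, 0.05, 0.01, 0.01, 0.04, 0.04, 0.01, 0.01]
0.5 [0.18, 0.18, 0.17, 0.01, 0.01, 0.15, 0.15, 0.06, 0.06, 0.01]
0.6 [0.18, 0.18, 0.22, 0.22, 0.22, 0.17, 0.25, 0.04, 0.04, 0.01]
0.7 [0.1, 0.01, 0.24, 0.25, 0.24, 0.24, 0.26, 0.13, 0.13, 0.1]
0.8 [0.19, 0.16, 0.31, 0.31, 0.31, 0.24, 0.15, 0.14, 0.13, 0.01]
t 0.15 pos [ 0.185  -0.544   0.2475] yaw -71.22 F [ 0.13 -0.79  0.05] gap 0.0855
toolshift [-0.3191 -0.4412 -0.1319] turn -166.92095573044514
[[ 0.32273966  0.9029518   0.28375545]
 [-0.946482    0.30893978  0.09342395]
 [-0.00330602 -0.29872104  0.95433475]]
```

View pics/wrist0.png

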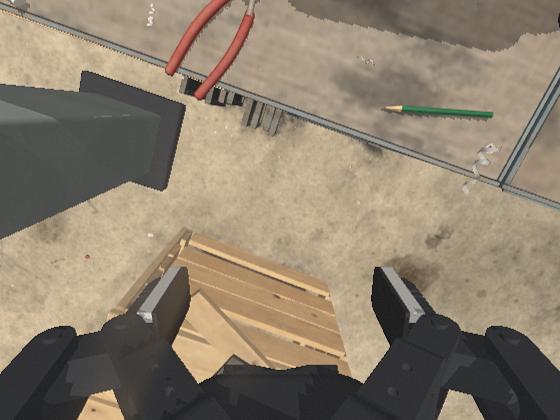

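Emit:
drive_tool(
  increments=[
    [-0.03,-0.044,-0.033,0],
    [-0.03,-0.044,-0.033,0],
    [-0.03,-0.044,-0.033,0],
    [-0.03,-0.044,-0.033,0],
    [-0.032,-0.044,0,0],
  ],
  grip=120,
)

```text
time_s: 0.78
tool_pos: [0.3455, -0.3295, 0.3831]
orientation: [[0.322, -0.947, 0.003], [-0.947, -0.322, -0.005], [0.006, -0.002, -1.0]]
force: [0.0, 0.4, -0.6]
finger_gap: 0.0451
```

Emit:
drive_tool(
  increments=[
    [-0.034,-0.044,0,0],
    [-0.034,-0.044,0,0],
    [-0.034,-0.044,0,0],
    [-0.034,-0.044,0,0],
    [-0.032,-0.044,0,0],
  ],
)

```text
time_s: 1.4
tool_pos: [0.499, -0.0984, 0.3798]
orientation: [[0.322, -0.947, -0.0], [-0.947, -0.322, -0.0], [0.0, 0.0, -1.0]]
force: [0.3, -0.8, -0.1]
finger_gap: 0.0452
```

Emit:
drive_tool(
  increments=[
    [0,0,0,-10.7],
    [0,0,0,-10.7],
    [0,0,0,-10.7],
    [0,0,0,-10.7],
    [0,0,0,-10.7],
  ],
)

```text
time_s: 2.02
tool_pos: [0.4982, -0.1001, 0.3796]
orientation: [[0.954, -0.298, -0.001], [-0.298, -0.954, 0.0], [-0.001, -0.0, -1.0]]
force: [0.4, -0.4, -0.1]
finger_gap: 0.0451
```

Emit:
drive_tool(
  increments=[
    [0,0,0,-10.7],
    [0,0,0,-10.7],
    [0,0,0,-10.7],
    [0,0,0,-10.7],
    [0,0,0,-10.7],
  ],
)

```text
time_s: 2.65
tool_pos: [0.4982, -0.1001, 0.3796]
orientation: [[0.808, 0.59, -0.001], [0.59, -0.808, 0.0], [-0.0, -0.001, -1.0]]
force: [0.5, -0.4, 0.8]
finger_gap: 0.045
```

Emit:
drive_tool(
  increments=[
    [0,0,0,-10.7],
    [0,0,0,-10.7],
    [0,0,0,-10.7],
    [0,0,0,-10.7],
    [0,0,0,-10.7],
  ],
)

```text
time_s: 3.28
tool_pos: [0.4982, -0.1001, 0.3796]
orientation: [[0.006, 1.0, -0.001], [1.0, -0.006, 0.0], [0.0, -0.001, -1.0]]
force: [-0.2, 0.3, 0.2]
finger_gap: 0.0455
```

```bash
python3 - <<'E'
from h import *
d=grab('wrist','wrist1.png')
plan([.5928,-.1104,.35],95.7)
print(env.observe()['joint_positions'])
a=.09975;ex=np.array([np.cos(a),np.sin(a),0]);ey=np.array([-np.sin(a),np.cos(a),0]);O=np.array([.5903,-.0856,0])
for n,x,y,z in [('post',0,-.025,.149),('trig',0,.022,.149),('knob',0,.21,.062),('col',.12,0,.254),('hub',0,.1,.06)]:
    print(n,(O+x*ex+y*ey+[0,0,z]).round(4),proj(d,O+x*ex+y*ey+[0,0,z]).round(1))
E
```

```text
t 3.325 pos [ 0.4982 -0.1001  0.3796] yaw 89.95 F [0.27 0.78 0.31] gap 0.0449
toolshift [-0.0102  0.0946  0.0295] turn -5.750362730033316
[-2.50072973e+01 -4.02300918e+00  9.03946774e+01  1.63424024e-03
  9.36720386e+01 -1.14956837e+02]
post [ 0.5928 -0.1105  0.149 ] [271.3 256.2]
trig [ 0.5881 -0.0637  0.149 ] [308.9 252.6]
knob [0.5694 0.1234 0.062 ] [429.4 215.5]
col [ 0.7097 -0.0736  0.254 ] [305.7 402.6]
hub [0.5803 0.0139 0.06  ] [355.2 222.4]
```

View pics/wrist1.png

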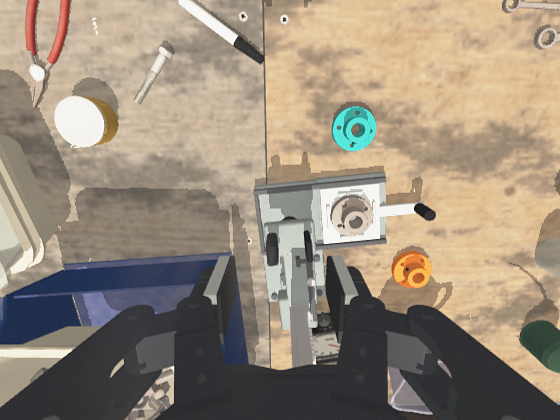

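```bash
python3 - <<'E'
from h import *
im=cv2.imread('pics/wrist1.png')[180:300,240:450]
cv2.imwrite('pics/wrist1c.png',cv2.resize(im,(798,456),interpolation=cv2.INTER_CUBIC))
E
```

```text
(no output)
```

View pics/wrist1c.png

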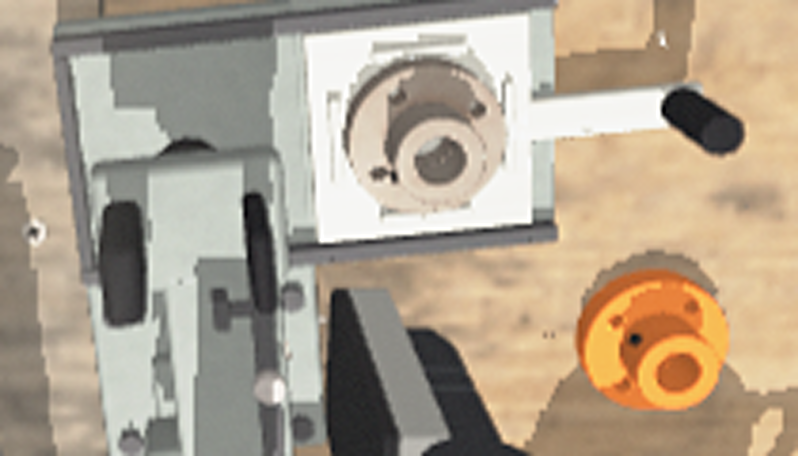

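Emit:
drive_tool(
  increments=[
    [0,0,0,-5.75],
    [-0.01,0.045,0.04,0],
    [-0.0095,0.048,0.04,0],
    [0,0,0.05,0],
    [0,0,0.05,0],
  ],
  grip=145,
)

```text
time_s: 3.95
tool_pos: [0.5923, -0.1112, 0.1981]
orientation: [[-0.085, 0.996, -0.001], [0.996, 0.085, 0.0], [0.0, -0.001, -1.0]]
force: [-0.1, -0.0, 0.1]
finger_gap: 0.0371
```

```bash
python3 - <<'E'
from h import *
d=grab('wrist','wrist2.png')
plan([.5928,-.1105,.127],95.7)
a=.09975;ex=np.array([np.cos(a),np.sin(a),0]);ey=np.array([-np.sin(a),np.cos(a),0]);O=np.array([.5903,-.0856,0])
for n,x,y,z in [('post',0,-.025,.149),('trig',0,.022,.149)]:
    print(n,proj(d,O+x*ex+y*ey+[0,0,z]).round(1))
E
```

```text
t 4.0 pos [ 0.5879 -0.1097  0.1901] yaw 94.87 F [-3.74  0.02 -5.54] gap 0.0368
toolshift [-0.0016  0.0056  0.063 ] turn -0.8297625740050592
post [279.7 245.8]
trig [357.1 244.8]
```

View pics/wrist2.png

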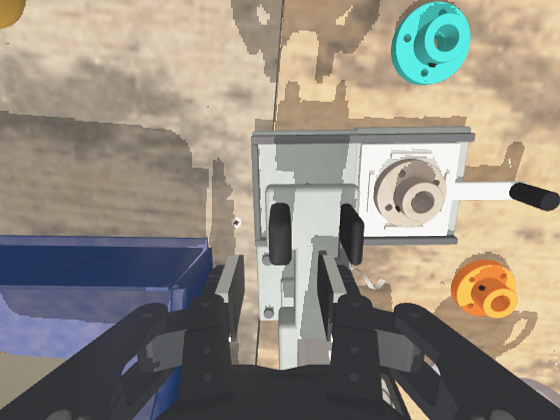

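Emit:
drive_tool(
  increments=[
    [0,0,0,0],
  ],
)

```text
time_s: 4.12
tool_pos: [0.5911, -0.1109, 0.1992]
orientation: [[-0.086, 0.996, -0.004], [0.996, 0.086, 0.001], [0.002, -0.004, -1.0]]
force: [-0.3, -0.5, 1.6]
finger_gap: 0.037
```

```bash
python3 - <<'E'
from h import *
plan([.5928,-.1105,.127],95.7)
im=cv2.imread('pics/wrist2.png')[190:340,200:400]
cv2.imwrite('pics/wrist2c.png',cv2.resize(im,(800,600),interpolation=cv2.INTER_CUBIC))
E
```

```text
t 4.125 pos [ 0.5911 -0.1109  0.1992] yaw 94.94 F [-0.3  -0.47  1.63] gap 0.037
toolshift [0.0001 0.0019 0.0722] turn -0.7584142882000435
```

View pics/wrist2c.png

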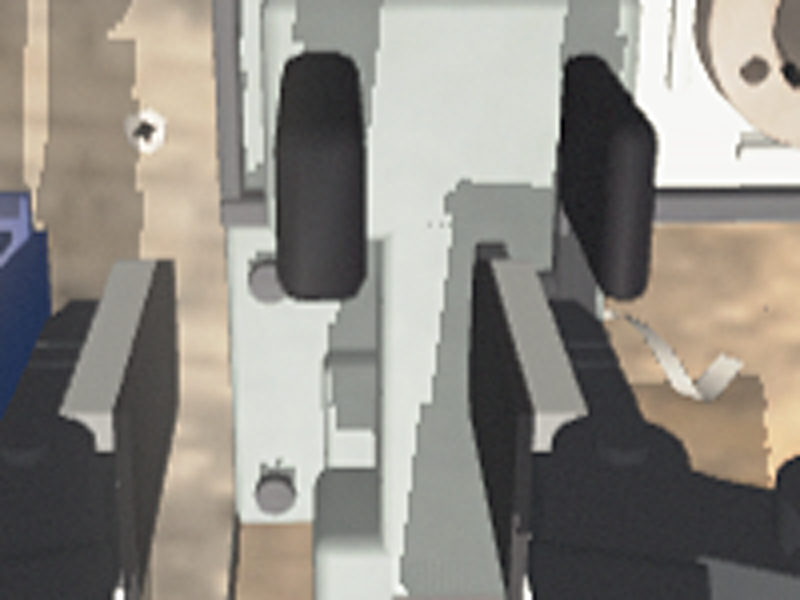

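Emit:
drive_tool(
  increments=[
    [0,0.001,0.01,-0.75],
    [0,0.001,0.015,0],
    [0,0,0.015,0],
    [0,0,0.013,0],
    [0,0,0.009,0],
  ],
)

```text
time_s: 4.75
tool_pos: [0.5937, -0.111, 0.1371]
orientation: [[-0.101, 0.995, -0.001], [0.995, 0.101, 0.0], [0.001, -0.001, -1.0]]
force: [0.3, -0.1, 0.9]
finger_gap: 0.0369
```

Emit:
drive_tool(
  increments=[
    [0,0,0,0],
    [0,0,0,0],
  ],
)

```text
time_s: 5.0
tool_pos: [0.5945, -0.1113, 0.1389]
orientation: [[-0.101, 0.995, 0.001], [0.995, 0.101, -0.0], [-0.0, 0.001, -1.0]]
force: [0.3, 0.2, 0.4]
finger_gap: 0.0367
```

```bash
python3 - <<'E'
from h import *
d=grab('wrist','wrist3.png')
plan([.5928,-.1105,.136],95.7)
E
```

```text
t 5.05 pos [ 0.5946 -0.1114  0.1391] yaw 95.78 F [-0.2  -0.31  0.35] gap 0.037
toolshift [ 0.001  -0.0017  0.0031] turn 0.08417935343305771
```

View pics/wrist3.png

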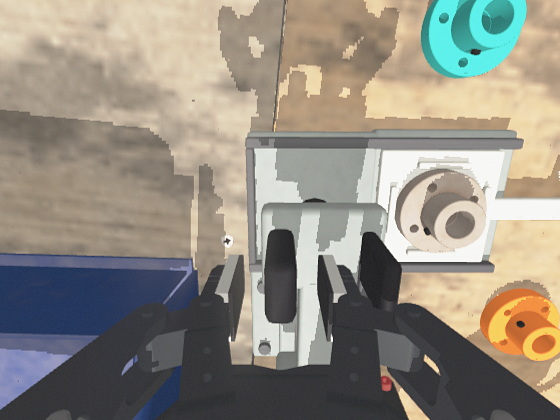

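Emit:
drive_tool(
  increments=[
    [0.001,-0.0015,0.002,0],
    [0,0,0,0],
    [0,0,0,0],
    [0,0,0,0],
  ],
  grip=255,
  squeeze=60,
)

```text
time_s: 5.55
tool_pos: [0.5929, -0.1116, 0.137]
orientation: [[-0.1, 0.995, 0.001], [0.995, 0.1, -0.002], [-0.002, 0.001, -1.0]]
force: [-0.1, -4.5, 0.4]
finger_gap: 0.0132
```

Emit:
drive_tool(
  increments=[
    [0,0,-0.006,0],
    [0,0,-0.01,0],
    [0,0,-0.01,0],
    [0,0,-0.01,0],
    [0,0,-0.01,0],
  ],
)

```text
time_s: 6.18
tool_pos: [0.5928, -0.1115, 0.1794]
orientation: [[-0.1, 0.995, 0.001], [0.995, 0.1, -0.002], [-0.002, 0.001, -1.0]]
force: [9.1, -10.5, -10.4]
finger_gap: 0.0124
```

Emit:
drive_tool(
  increments=[
    [0,0,-0.01,0],
    [0,0,-0.01,0],
    [0,0,-0.01,0],
    [0,0,-0.01,0],
    [0,0,-0.006,0],
  ],
)

```text
time_s: 6.8
tool_pos: [0.5928, -0.1114, 0.2249]
orientation: [[-0.1, 0.995, 0.0], [0.995, 0.1, -0.001], [-0.001, 0.0, -1.0]]
force: [15.1, -8.8, -27.9]
finger_gap: 0.0131
```

Emit:
drive_tool(
  increments=[
    [0,0,-0.003,0],
    [0,0,0,0],
  ],
)

```text
time_s: 7.05
tool_pos: [0.5928, -0.1115, 0.2285]
orientation: [[-0.1, 0.995, 0.0], [0.995, 0.1, -0.001], [-0.001, -0.0, -1.0]]
force: [5.1, -7.0, -6.9]
finger_gap: 0.0131
```

Emit:
drive_tool(
  increments=[
    [0,0,-0.002,0],
    [0,0,-0.002,0],
    [0,0,0,0],
  ],
)

```text
time_s: 7.42
tool_pos: [0.5928, -0.1115, 0.2347]
orientation: [[-0.1, 0.995, 0.001], [0.995, 0.1, -0.002], [-0.002, 0.001, -1.0]]
force: [3.8, -6.0, -5.7]
finger_gap: 0.0129
```

```bash
python3 - <<'E'
from h import *
plan(None,0)
d=grab('scene','scene1.png')
im=cv2.imread('pics/scene1.png')[90:250,210:350]
cv2.imwrite('pics/scene1c.png',cv2.resize(im,(700,600),interpolation=cv2.INTER_CUBIC))
E
```

```text
t 7.425 pos [ 0.5928 -0.1115  0.2347] yaw 95.73 F [ 3.8  -5.96 -5.69] gap 0.0129
```

View pics/scene1c.png

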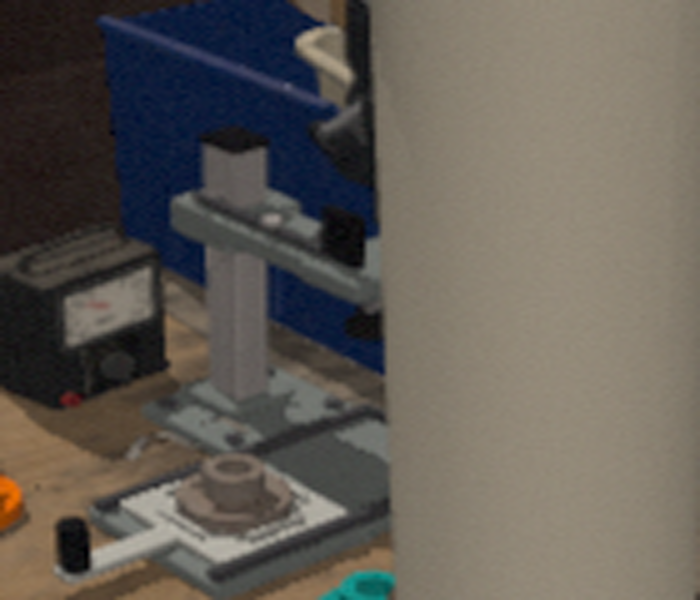

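Emit:
drive_tool(
  increments=[
    [0,0,0.003,0],
    [0,0,0.002,0],
    [0,0,0.001,0],
    [0,0,0,0],
  ],
)

```text
time_s: 7.98
tool_pos: [0.5928, -0.1115, 0.229]
orientation: [[-0.1, 0.995, 0.001], [0.995, 0.1, -0.002], [-0.002, 0.001, -1.0]]
force: [2.4, -6.1, -3.0]
finger_gap: 0.013
```

Emit:
drive_tool(
  increments=[
    [0,0,0,0],
    [0,0,0,0],
    [0,0,0,0],
  ],
  grip=145,
  squeeze=20,
)

```text
time_s: 8.35
tool_pos: [0.5925, -0.11, 0.2295]
orientation: [[-0.101, 0.995, 0.0], [0.995, 0.101, 0.0], [0.0, 0.0, -1.0]]
force: [0.2, -0.5, 0.5]
finger_gap: 0.0369
```

```bash
python3 - <<'E'
from h import *
plan(None,0)
d=grab('wrist','wrist4.png')
a=.09975;ex=np.array([np.cos(a),np.sin(a),0]);ey=np.array([-np.sin(a),np.cos(a),0]);O=np.array([.5903,-.0856,0])
for n,x,y,z in [('post',0,-.025,.241),('trig',0,.022,.241),('post- one tooth',0,-.025,.233)]:
    print(n,proj(d,O+x*ex+y*ey+[0,0,z]).round(1))
E
```

```text
t 8.35 pos [ 0.5925 -0.11    0.2295] yaw 95.8 F [ 0.24 -0.54  0.49] gap 0.0369
post [276.8 303.1]
trig [387.9 303.2]
post- one tooth [277.  292.7]
```

View pics/wrist4.png

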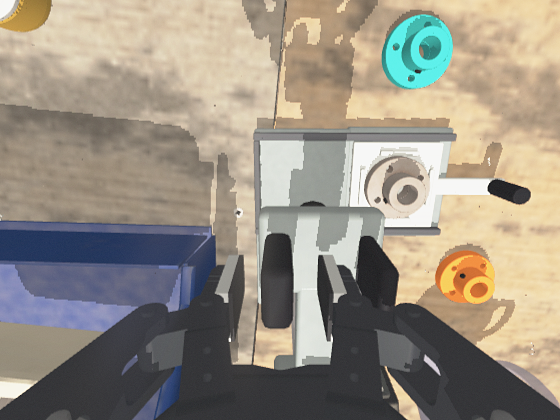

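Emit:
drive_tool(
  increments=[
    [0,0,-0.01,0],
    [0,0,-0.02,0],
    [0,0,-0.03,0],
    [0,0,-0.025,0],
    [0,0,0,0],
  ],
)

```text
time_s: 9.02
tool_pos: [0.594, -0.1109, 0.3187]
orientation: [[-0.101, 0.995, 0.007], [0.995, 0.101, -0.003], [-0.003, 0.006, -1.0]]
force: [0.1, -0.4, 0.1]
finger_gap: 0.0371
```

```bash
python3 - <<'E'
from h import *
plan(None,0)
d=grab('wrist','wrist5.png');d=grab('top','top1.png');d=grab('scene','scene2.png')
E
```

```text
t 9.025 pos [ 0.594  -0.1109  0.3187] yaw 95.78 F [ 0.07 -0.4   0.1 ] gap 0.0371
```

View pics/wrist5.png

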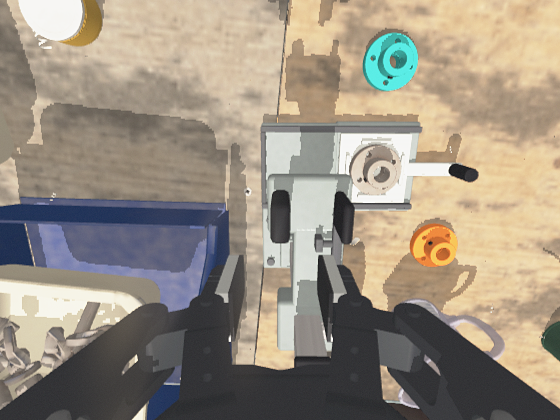

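View pics/top1.png

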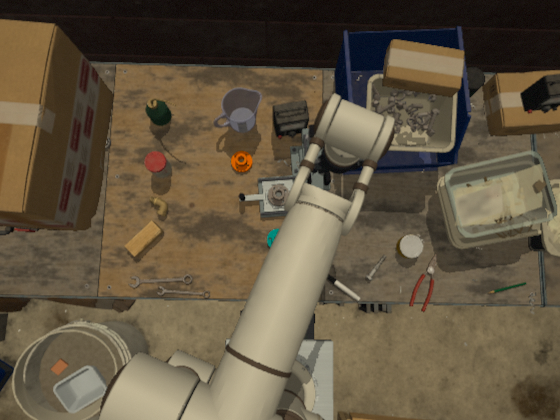

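View pics/scene2.png

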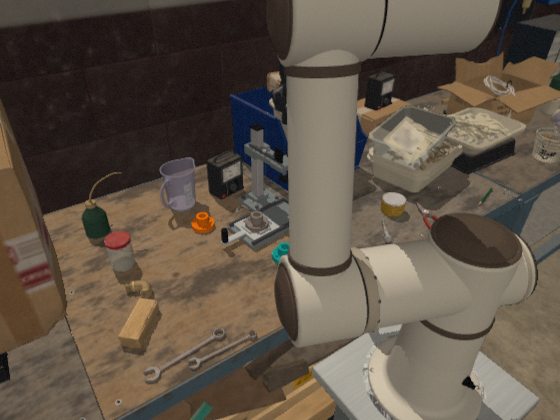

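```bash
python3 - <<'E'
from h import *
d=dict(np.load('/tmp/wrist.npz'))
for u,v in [(281,228),(281,232),(345,230),(300,200),(462,172),(380,173),(376,145),(467,173)]: print(u,v,pt(d,u,v).round(4))
im=cv2.imread('pics/wrist5.png')[110:260,250:490]
cv2.imwrite('pics/wrist5c.png',cv2.resize(im,(800,500),interpolation=cv2.INTER_CUBIC))
for n,p in [('knob',[.5694,.1234,.062]),('post',[.5928,-.1105,.241])]: print(n,proj(d,p))
plan([.5694-.0995*.045,.1234+.995*.045,.319],95.7)
E
```

```text
281 228 [ 0.5941 -0.1095  0.2413]
281 232 [ 0.5965 -0.1092  0.2426]
345 230 [ 0.5914 -0.0649  0.2402]
300 200 [ 0.5852 -0.0947  0.1964]
462 172 [0.5673 0.1157 0.0552]
380 173 [0.5835 0.0231 0.0277]
376 145 [0.5472 0.0093 0.0318]
467 173 [0.567  0.1181 0.062 ]
knob [470.67550163 175.32229067]
post [279.74185805 225.94967902]
t 9.175 pos [ 0.5922 -0.1102  0.3136] yaw 95.79 F [ 0.38  0.11 -0.52] gap 0.0369
toolshift [ 0.2797  0.0009 -0.0052] turn 0.08511508388193079
```

View pics/wrist5c.png

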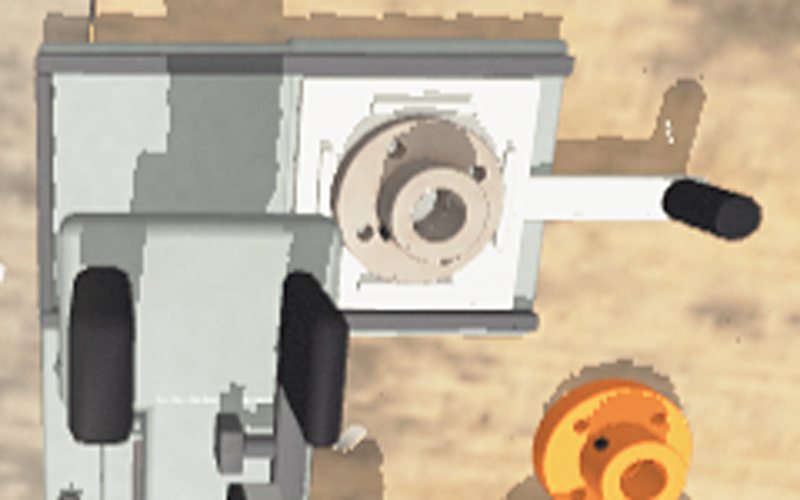

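Emit:
drive_tool(
  increments=[
    [0.04,0,0,0],
    [0.06,0,0,0],
    [0.06,0,0.0,0],
    [0.06,0,0.0,0],
    [0.06,0.001,0.0,0],
  ],
  grip=255,
)

```text
time_s: 9.8
tool_pos: [0.5643, 0.1701, 0.3129]
orientation: [[-0.101, 0.995, -0.002], [0.995, 0.101, -0.0], [0.0, -0.002, -1.0]]
force: [0.9, 1.2, 0.5]
finger_gap: -0.0002
```

Emit:
drive_tool(
  increments=[
    [0,0,0.03,0],
    [0,0,0.05,0],
    [0,0,0.05,0],
    [0,0,0.04,0],
    [0,0,0.02,0],
  ],
)

```text
time_s: 10.42
tool_pos: [0.5628, 0.1681, 0.1205]
orientation: [[-0.101, 0.995, -0.006], [0.995, 0.101, -0.001], [0.0, -0.006, -1.0]]
force: [0.0, -0.7, -0.4]
finger_gap: 0.0001
```

Emit:
drive_tool(
  increments=[
    [0,0,0.02,0],
    [0,0,0.02,0],
    [0,0,0.01,0],
    [0,0,0,0],
  ],
)

```text
time_s: 10.92
tool_pos: [0.5651, 0.1683, 0.0739]
orientation: [[-0.101, 0.995, -0.001], [0.995, 0.101, -0.0], [0.0, -0.001, -1.0]]
force: [0.3, 0.2, 0.1]
finger_gap: -0.0
```

```bash
python3 - <<'E'
from h import *
d=grab('wrist','wrist6.png')
plan([.5694-.0995*.045,.1234+.995*.045,.055],95.7)
print(proj(d,[.5694,.1234,.062]))
E
```

```text
t 10.975 pos [0.5657 0.1684 0.0748] yaw 95.78 F [0.49 0.53 0.29] gap -0.0003
toolshift [-0.0001 -0.0008  0.0198] turn 0.08401021335981795
[186.69872628 274.80744971]
```

View pics/wrist6.png

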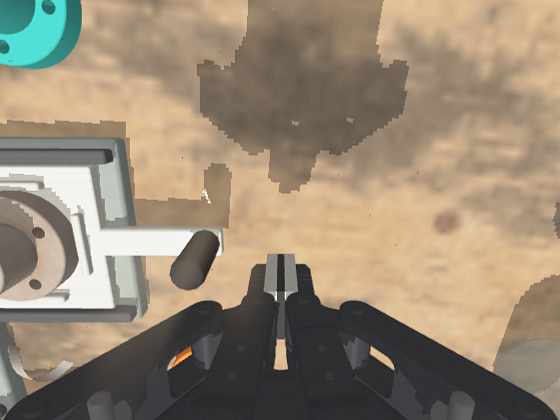

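Emit:
drive_tool(
  increments=[
    [0,-0.001,0.01,0],
    [0,0,0.005,0],
    [-0.006,0,0,0],
    [-0.006,0,0,0],
    [-0.003,0,0,0],
  ],
)

```text
time_s: 11.6
tool_pos: [0.5662, 0.1527, 0.0598]
orientation: [[-0.1, 0.995, 0.001], [0.995, 0.1, -0.0], [-0.0, 0.001, -1.0]]
force: [-0.1, -0.3, 0.5]
finger_gap: 0.0
```

Emit:
drive_tool(
  increments=[
    [-0.006,0,0,0],
    [-0.006,0,0,0],
    [-0.006,0,0,0],
    [-0.006,0,0,0],
    [-0.006,0,0,0],
  ],
)

```text
time_s: 12.22
tool_pos: [0.569, 0.1232, 0.0596]
orientation: [[-0.101, 0.995, 0.0], [0.995, 0.101, 0.0], [0.0, 0.0, -1.0]]
force: [-0.2, 2.0, 1.7]
finger_gap: -0.0002
```

Emit:
drive_tool(
  increments=[
    [-0.008,0,0,0],
    [-0.01,0,0,0],
    [-0.01,0,0,0],
    [-0.01,0,0,0],
    [-0.01,0,0,0],
  ],
)

```text
time_s: 12.85
tool_pos: [0.5737, 0.0749, 0.0594]
orientation: [[-0.101, 0.995, -0.0], [0.995, 0.101, -0.0], [0.0, -0.0, -1.0]]
force: [-1.1, 3.6, 3.3]
finger_gap: 0.0001
```

```bash
python3 - <<'E'
from h import *
d=grab('wrist','wrist7.png')
plan([.5694-.0995*-.1,.1234+.995*-.1,.060],95.7)
E
```

```text
t 12.9 pos [0.574  0.0736 0.0594] yaw 95.74 F [-0.26 -0.34 -0.87] gap -0.0001
toolshift [-0.05    0.0003 -0.0005] turn 0.044287350286026594
```

View pics/wrist7.png

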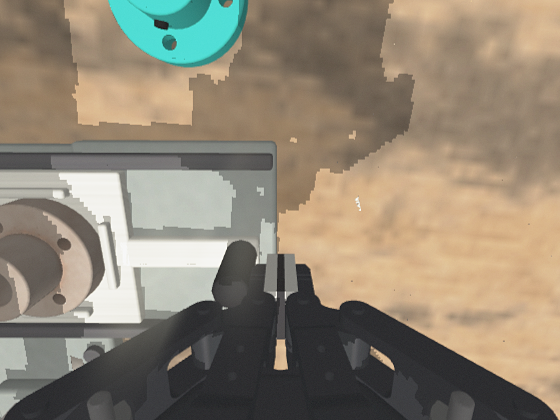

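Emit:
drive_tool(
  increments=[
    [-0.005,0,0,0],
    [-0.005,0,0,0],
    [-0.005,0,0,0],
    [-0.004,0,0,0],
    [-0.002,0,0,0],
  ],
)

```text
time_s: 13.52
tool_pos: [0.5758, 0.0546, 0.0594]
orientation: [[-0.101, 0.995, -0.0], [0.995, 0.101, -0.0], [-0.0, -0.0, -1.0]]
force: [-0.6, 2.0, 0.7]
finger_gap: -0.0001
```

Emit:
drive_tool(
  increments=[
    [-0.002,0,0,0],
    [-0.002,0,0,0],
    [0,0,0,0],
  ],
)

```text
time_s: 13.9
tool_pos: [0.5762, 0.0506, 0.0594]
orientation: [[-0.101, 0.995, -0.0], [0.995, 0.101, -0.0], [-0.0, -0.0, -1.0]]
force: [0.2, 1.7, -0.3]
finger_gap: -0.0002
```

```bash
python3 - <<'E'
from h import *
d=grab('wrist','wrist8.png')
plan([.5694-.0995*-.1,.1234+.995*-.1,.060],95.7)
print(proj(d,[.5694+.00995,.1234-.0995,.062]))
im=cv2.imread('pics/wrist8.png')[160:340,50:320]
cv2.imwrite('pics/wrist8c.png',cv2.resize(im,(795,530),interpolation=cv2.INTER_CUBIC))
E
```

```text
t 13.95 pos [0.5762 0.0506 0.0594] yaw 95.79 F [0.53 0.83 0.23] gap 0.0003
toolshift [-0.0269  0.0004 -0.0006] turn 0.08567505583349089
[218.30241975 292.13308714]
```

View pics/wrist8c.png

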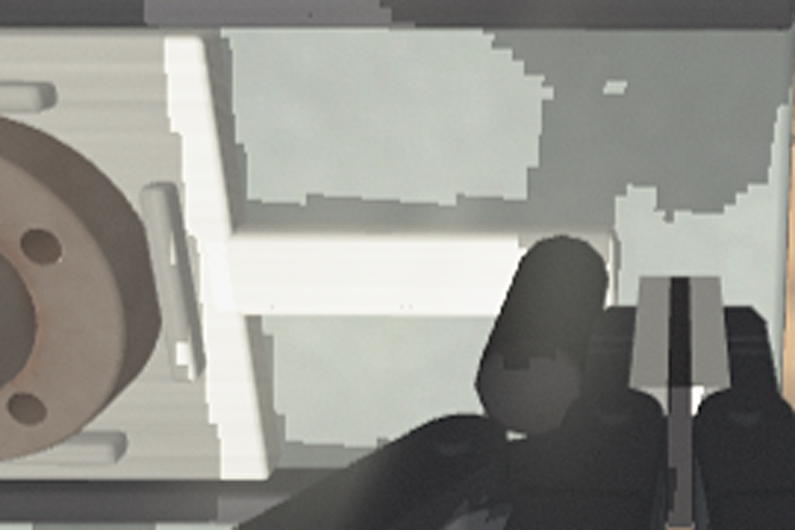

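Emit:
drive_tool(
  increments=[
    [-0.002,0,0,0],
    [-0.001,0,0,0],
    [-0.001,0,0,0],
    [-0.001,0,0,0],
    [0,0,0,0],
  ],
)

```text
time_s: 14.58
tool_pos: [0.5767, 0.0457, 0.0594]
orientation: [[-0.101, 0.995, -0.0], [0.995, 0.101, -0.0], [-0.0, -0.0, -1.0]]
force: [0.5, 1.0, 0.4]
finger_gap: -0.0002
```

Emit:
drive_tool(
  increments=[
    [-0.001,0,0,0],
    [-0.001,0,0,0],
    [0,0,0,0],
  ],
)

```text
time_s: 14.95
tool_pos: [0.5768, 0.0449, 0.0594]
orientation: [[-0.101, 0.995, -0.0], [0.995, 0.101, 0.002], [0.002, -0.0, -1.0]]
force: [-0.3, 6.4, 0.8]
finger_gap: 0.0001
```

Emit:
drive_tool(
  increments=[
    [-0.001,0,0,0],
    [-0.001,0,0,0],
    [0,0,0,0],
  ],
)

```text
time_s: 15.32
tool_pos: [0.5768, 0.0446, 0.0594]
orientation: [[-0.1, 0.995, -0.001], [0.995, 0.1, 0.005], [0.005, -0.0, -1.0]]
force: [-0.4, 13.0, 1.0]
finger_gap: -0.0001
```

```bash
python3 - <<'E'
from h import *
d=grab('wrist','wrist9.png')
plan(None,0)
print(proj(d,[.5694+.00995,.1234-.0995,.062]))
im=cv2.imread('pics/wrist9.png')[160:340,50:320]
cv2.imwrite('pics/wrist9c.png',cv2.resize(im,(795,530),interpolation=cv2.INTER_CUBIC))
E
```

```text
t 15.375 pos [0.5768 0.0446 0.0594] yaw 95.77 F [-0.56 12.82  2.5 ] gap -0.0001
[231.61959609 292.30561694]
```

View pics/wrist9c.png

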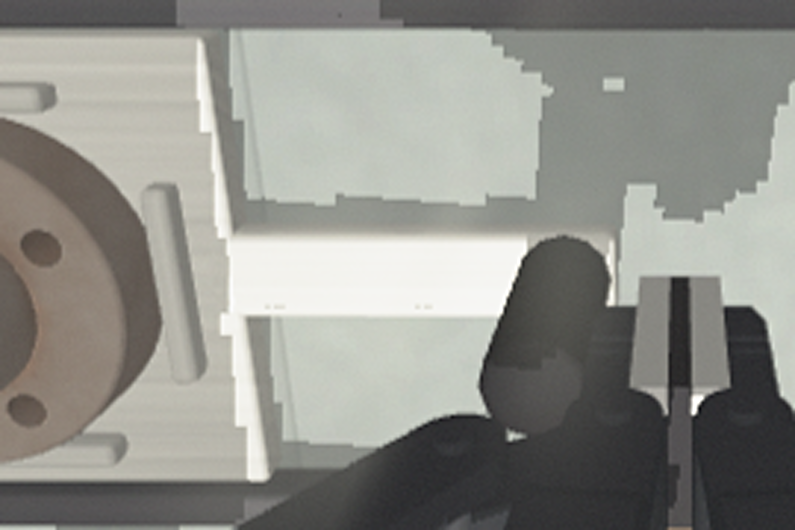

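Emit:
drive_tool(
  increments=[
    [0.01,0,0,0],
    [0.015,0,-0.02,0],
    [0,0,-0.05,0],
    [0,0,-0.055,0],
    [0,0,-0.055,0],
  ],
  grip=100,
)

```text
time_s: 16.0
tool_pos: [0.5747, 0.0664, 0.2426]
orientation: [[-0.101, 0.995, 0.002], [0.995, 0.101, -0.001], [-0.002, 0.002, -1.0]]
force: [0.6, -1.0, 0.2]
finger_gap: 0.0516
```

Emit:
drive_tool(
  increments=[
    [0,0,-0.05,0],
    [0,0,-0.03,0],
    [0,0,0,0],
  ],
  grip=0,
)

```text
time_s: 16.38
tool_pos: [0.5761, 0.0663, 0.3242]
orientation: [[-0.1, 0.995, 0.008], [0.995, 0.1, -0.002], [-0.003, 0.008, -1.0]]
force: [0.6, -0.3, -0.3]
finger_gap: 0.0854
```

```bash
python3 - <<'E'
from h import *
P=np.load('/tmp/P.npy').reshape(-1,3)
for y0 in np.arange(-.26,-.1,.02):
    m=(P[:,1]>y0)&(P[:,1]<y0+.02)&(P[:,2]>.05)&(P[:,0]>.5)&(P[:,0]<.9)
    q=P[m];print(round(y0,2),q[:,0].min().round(3) if len(q) else None, q[np.argmin(q[:,0])].round(3) if len(q) else '')
m=(P[:,1]>-.3)&(P[:,1]<-.1)&(P[:,2]>.15)&(P[:,0]>.6)&(P[:,0]<.78);q=P[m];print(q[:,1].max(),q[np.argsort(-q[:,1])[:3]])
O=np.array([.5903,-.0856]);a=np.radians(5.71)
t=O-.0075*np.array([-np.sin(a),np.cos(a)])
print(t)
plan([t[0],t[1],.31],95.71)
d=grab('wrist','wrist10.png');d=grab('top','top2.png')
E
```

```text
-0.26 0.653 [ 0.653 -0.242  0.116]
-0.24 0.653 [ 0.653 -0.222  0.115]
-0.22 0.651 [ 0.651 -0.2    0.109]
-0.2 0.646 [ 0.646 -0.184  0.118]
-0.18 0.646 [ 0.646 -0.18   0.126]
-0.16 0.844 [ 0.844 -0.159  0.237]
-0.14 0.571 [ 0.571 -0.122  0.091]
-0.12 0.568 [ 0.568 -0.1    0.105]
-0.1035847651985306 [[ 0.60162826 -0.10358477  0.15004923]
 [ 0.603944   -0.10605555  0.15264347]
 [ 0.60137503 -0.10620135  0.15149384]]
[ 0.5910462  -0.09306279]
t 16.375 pos [0.5761 0.0663 0.3242] yaw 95.76 F [ 0.57 -0.33 -0.34] gap 0.0854
toolshift [-0.16   -0.0013  0.0146] turn 0.05314252592421553
```

View pics/wrist10.png

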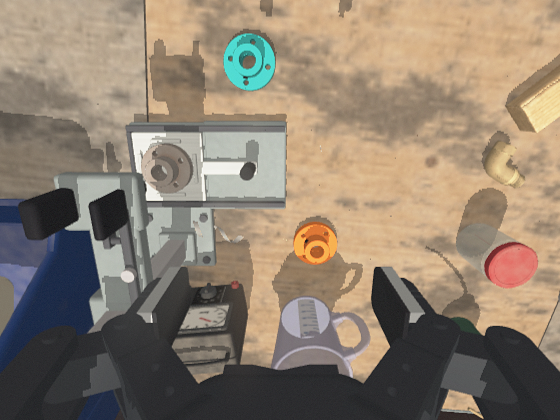

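Emit:
drive_tool(
  increments=[
    [-0.03,0,0.0,0],
    [-0.05,0,0,0],
    [-0.05,0,0,0],
    [-0.03,-0.001,0.015,0],
    [0,0,0,0],
  ],
)

```text
time_s: 17.1
tool_pos: [0.5882, -0.0942, 0.3007]
orientation: [[-0.097, 0.995, -0.006], [0.995, 0.097, 0.002], [0.002, -0.006, -1.0]]
force: [-0.1, -0.4, -0.6]
finger_gap: 0.0856
```

Emit:
drive_tool(
  increments=[
    [0,0,0.02,0],
    [0,0,0.01,0],
    [0,0,0,0],
    [0,0,0,0],
  ],
)

```text
time_s: 17.6
tool_pos: [0.59, -0.0922, 0.2751]
orientation: [[-0.101, 0.995, 0.001], [0.995, 0.101, -0.0], [-0.0, 0.001, -1.0]]
force: [0.7, 0.2, 0.6]
finger_gap: 0.0852
```

```bash
python3 - <<'E'
from h import *
plan([.5910,-.0931,.226],95.71)
d=grab('wrist','wrist11.png')
for p in([.5928,-.1105,.241],[.5881,-.0637,.241]): print(proj(d,p))
E
```

```text
t 17.6 pos [ 0.59   -0.0922  0.2751] yaw 95.82 F [0.72 0.24 0.57] gap 0.0852
toolshift [-0.001   0.0009  0.0491] turn 0.10626077701863323
[245.44996294 257.11106772]
[329.15345237 257.23658549]
```

View pics/wrist11.png

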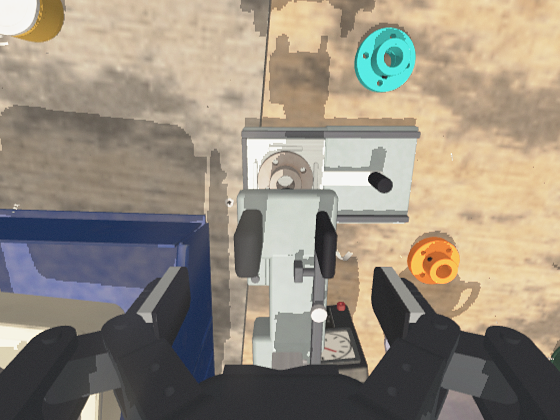

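Emit:
drive_tool(
  increments=[
    [-0.001,0.001,0.01,0],
    [0,0,0.015,0],
    [0,0,0.015,0],
    [0,0,0.008,0],
    [0,0,0,0],
  ],
)

```text
time_s: 18.27
tool_pos: [0.5903, -0.0933, 0.2252]
orientation: [[-0.101, 0.995, -0.002], [0.995, 0.101, 0.001], [0.001, -0.002, -1.0]]
force: [-0.1, 0.1, 0.0]
finger_gap: 0.0851
```

```bash
python3 - <<'E'
from h import *
d=grab('wrist','wrist12.png')
plan([.5910,-.0931,.226],95.71)
E
```

```text
t 18.325 pos [ 0.5908 -0.0934  0.2262] yaw 95.78 F [ 0.62 -1.4   0.65] gap 0.0856
toolshift [0.0003 0.0003 0.0002] turn 0.07053598545098794
```

View pics/wrist12.png

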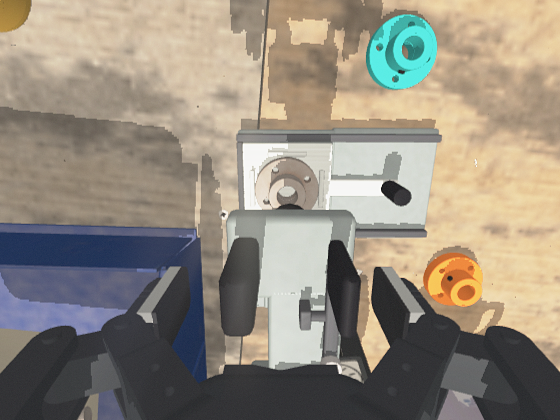

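Emit:
drive_tool(
  increments=[
    [0,0,0,0],
    [0,0,0,0],
    [0,0,0,0],
  ],
  grip=80,
  squeeze=20,
)

```text
time_s: 18.7
tool_pos: [0.5911, -0.0911, 0.2277]
orientation: [[-0.102, 0.995, 0.001], [0.995, 0.102, 0.004], [0.004, 0.001, -1.0]]
force: [-2.9, 8.6, 5.3]
finger_gap: 0.0587
```

Emit:
drive_tool(
  increments=[
    [0,0,0,0],
    [0,0,0,0],
  ],
  grip=92,
)

```text
time_s: 18.95
tool_pos: [0.5911, -0.0915, 0.2264]
orientation: [[-0.102, 0.995, 0.001], [0.995, 0.102, 0.003], [0.003, 0.001, -1.0]]
force: [1.4, 5.8, -2.2]
finger_gap: 0.0546
```

Emit:
drive_tool(
  increments=[
    [-0.001,0,0,0],
    [-0.001,0,0,0],
    [0,0,0,0],
    [0,0,0,0],
  ],
  grip=125,
  squeeze=25,
)

```text
time_s: 19.45
tool_pos: [0.5915, -0.0953, 0.2265]
orientation: [[-0.101, 0.995, 0.001], [0.995, 0.101, 0.0], [0.0, 0.001, -1.0]]
force: [5.2, 0.0, -4.2]
finger_gap: 0.0464
```

```bash
python3 - <<'E'
from h import *
d=grab('wrist','wrist13.png')
plan(None,0)
E
```

```text
t 19.5 pos [ 0.5915 -0.0953  0.2265] yaw 95.79 F [ 4.77 -0.88 -3.59] gap 0.0462
```

View pics/wrist13.png

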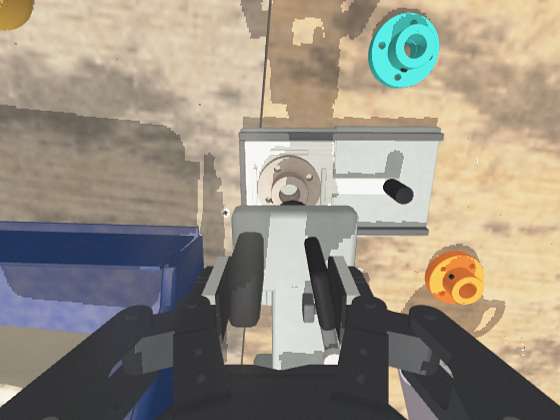

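```bash
python3 - <<'E'
from h import *
d=dict(np.load('/tmp/scene.npz'))
im=cv2.imread('pics/scene0.png')[160:200,260:310]
cv2.imwrite('pics/foot0.png',cv2.resize(im,(800,640),interpolation=cv2.INTER_CUBIC))
for O in ([.5903,-.0856],[.5904,-.0866]):
  for z in (.02,.03,.04,.05,.06,.104):
    u=proj(d,[*O,z]);print(z,u.round(1),((u-[260,160])*16).round(0))
d=grab('scene','scene3.png')
im=cv2.imread('pics/scene3.png')[120:240,210:330]
cv2.imwrite('pics/scene3c.png',cv2.resize(im,(600,600),interpolation=cv2.INTER_CUBIC))
E
```

```text
0.02 [282.5 211.6] [360. 825.]
0.03 [282.6 208.8] [361. 782.]
0.04 [282.6 206.1] [362. 737.]
0.05 [282.7 203.3] [364. 693.]
0.06 [282.8 200.5] [365. 648.]
0.104 [283.2 187.8] [371. 445.]
0.02 [282.7 211.4] [364. 823.]
0.03 [282.8 208.7] [365. 779.]
0.04 [282.9 206. ] [366. 735.]
0.05 [283.  203.2] [368. 691.]
0.06 [283.1 200.4] [369. 646.]
0.104 [283.4 187.7] [375. 443.]
```

View pics/foot0.png

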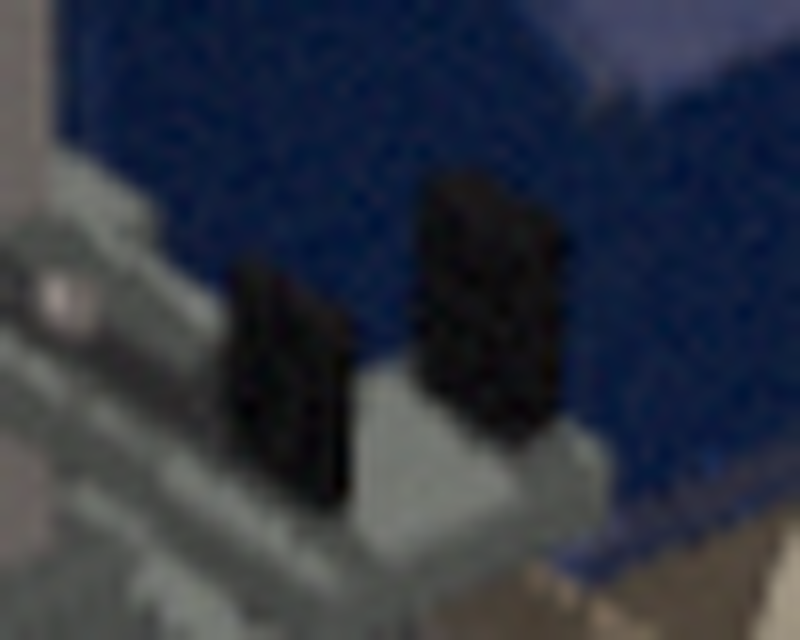

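View pics/scene3c.png

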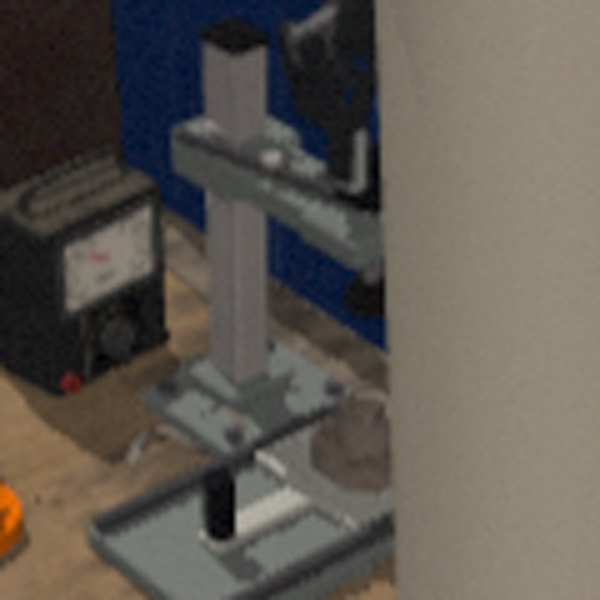

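```bash
python3 - <<'E'
from h import *
d=dict(np.load('/tmp/scene.npz'))
im=cv2.imread('pics/scene0.png')[175:225,260:310]
im=cv2.resize(im,(600,600),interpolation=cv2.INTER_CUBIC)
im3=cv2.resize(cv2.imread('pics/scene3.png')[165:190,270:290],(480,600),interpolation=cv2.INTER_CUBIC)
cv2.imwrite('pics/foot1.png',np.clip(im*1.6,0,255).astype('uint8'));cv2.imwrite('pics/foot3.png',np.clip(im3*1.8,0,255).astype('uint8'))
O=np.array([.5904,-.0862])
def rim(z,r=.015):
    return np.array([proj(d,[O[0]+r*np.cos(t),O[1]+r*np.sin(t),z]) for t in np.linspace(0,2*np.pi,73)])
for h in (.003,.01,.02,.03,.037):
    e=rim(.06-h);f=rim(.152-h)
    print(h,'img0 bottom v',((e[:,1].max()-175)*12).round(),'c',((proj(d,[*O,.06-h])-[260,175])*12).round(),'left u',((e[:,0].min()-260)*12).round(),'| img3 left pt',((f[f[:,0].argmin()]-[270,165])*24).round(),'bottom',((f[f[:,1].argmax()]-[270,165])*24).round())
E
```

```text
0.003 img0 bottom v 351.0 c [275. 315.] left u 213.0 | img3 left pt [201. 221.] bottom [332. 290.]
0.01 img0 bottom v 375.0 c [274. 339.] left u 213.0 | img3 left pt [199. 272.] bottom [330. 342.]
0.02 img0 bottom v 408.0 c [273. 372.] left u 212.0 | img3 left pt [198. 345.] bottom [328. 415.]
0.03 img0 bottom v 441.0 c [273. 405.] left u 212.0 | img3 left pt [196. 417.] bottom [326. 487.]
0.037 img0 bottom v 464.0 c [272. 428.] left u 211.0 | img3 left pt [195. 467.] bottom [325. 538.]
```

View pics/foot1.png

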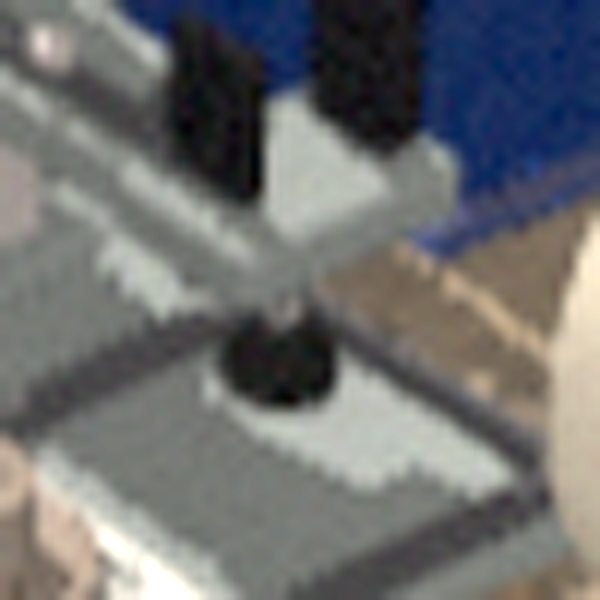

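View pics/foot3.png

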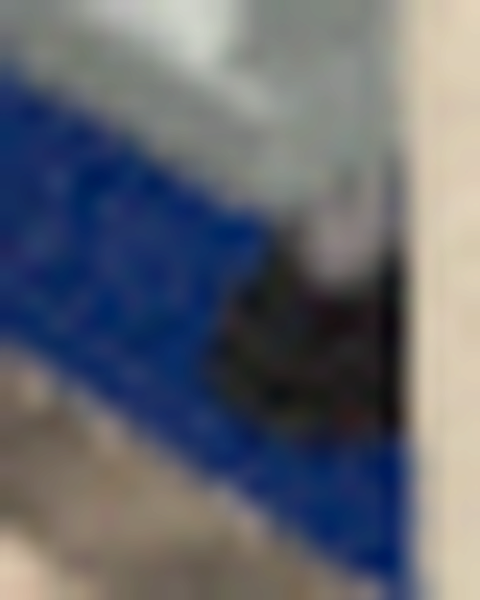

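Emit:
drive_tool(
  increments=[
    [0,0,0.002,0],
    [0,0,0.003,0],
    [0,0,0.004,0],
    [0,0,0.004,0],
    [0,0,0.004,0],
  ],
)

```text
time_s: 20.18
tool_pos: [0.5915, -0.0953, 0.2094]
orientation: [[-0.101, 0.995, 0.001], [0.995, 0.101, 0.0], [-0.0, 0.001, -1.0]]
force: [5.6, 0.8, -3.4]
finger_gap: 0.046
```

```bash
python3 - <<'E'
from h import *
plan(None,0)
d=grab('wrist','wrist14.png');np.savez('/tmp/w14.npz',**d)
d=grab('scene','scene4.png')
im=cv2.imread('pics/scene4.png')[120:240,210:330]
cv2.imwrite('pics/scene4c.png',cv2.resize(im,(600,600),interpolation=cv2.INTER_CUBIC))
E
```

```text
t 20.175 pos [ 0.5915 -0.0953  0.2094] yaw 95.79 F [ 5.61  0.77 -3.41] gap 0.046
```

View pics/scene4c.png

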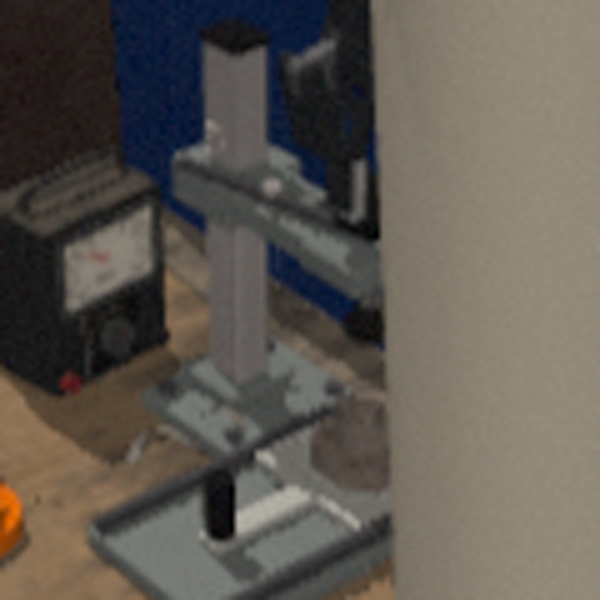

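View pics/wrist14.png

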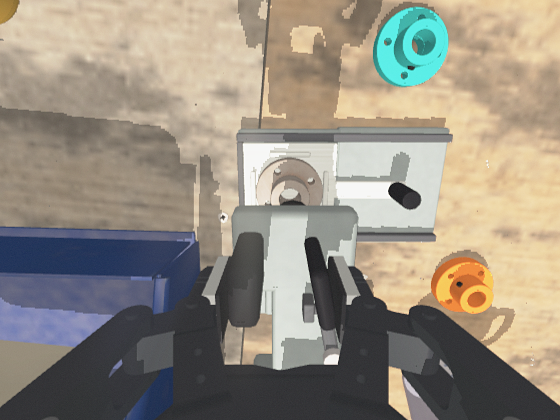

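Emit:
drive_tool(
  increments=[
    [0,0,0.003,0],
    [0,0,0.004,0],
    [0,0,0.004,0],
    [0,0,0.004,0],
    [0,0,0.004,0],
  ],
)

```text
time_s: 20.9
tool_pos: [0.5915, -0.0953, 0.1905]
orientation: [[-0.101, 0.995, 0.001], [0.995, 0.101, 0.0], [-0.0, 0.001, -1.0]]
force: [5.4, 1.3, -3.0]
finger_gap: 0.0465
```

Emit:
drive_tool(
  increments=[
    [0,0,0.004,0],
    [0,0,0.004,0],
    [0,0,0.004,0],
    [0,0,0.003,0],
    [0,0,0.002,0],
  ],
)

```text
time_s: 21.52
tool_pos: [0.5915, -0.0953, 0.1735]
orientation: [[-0.101, 0.995, 0.001], [0.995, 0.101, 0.0], [-0.0, 0.001, -1.0]]
force: [4.5, 1.9, -2.6]
finger_gap: 0.0462
```

```bash
python3 - <<'E'
from h import *
plan(None,0)
d=grab('wrist','wrist15.png')
d=grab('scene','scene5.png')
im=cv2.imread('pics/scene5.png')[170:220,250:300]
cv2.imwrite('pics/scene5c.png',np.clip(1.6*cv2.resize(im,(600,600),interpolation=cv2.INTER_CUBIC),0,255).astype('uint8'))
im=cv2.imread('pics/wrist15.png')[130:240,220:350]
cv2.imwrite('pics/wrist15c.png',np.clip(1.0*cv2.resize(im,(780,580),interpolation=cv2.INTER_CUBIC),0,255).astype('uint8'))
E
```

```text
t 21.525 pos [ 0.5915 -0.0953  0.1735] yaw 95.78 F [ 4.5   1.94 -2.6 ] gap 0.0462
```

View pics/scene5c.png

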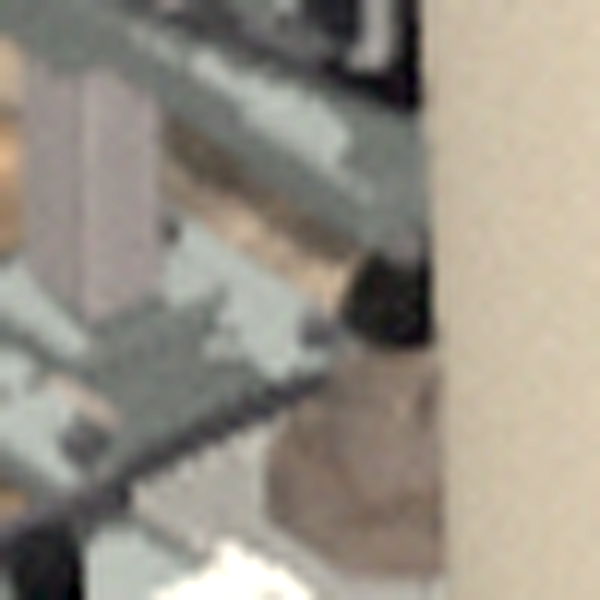

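View pics/wrist15c.png

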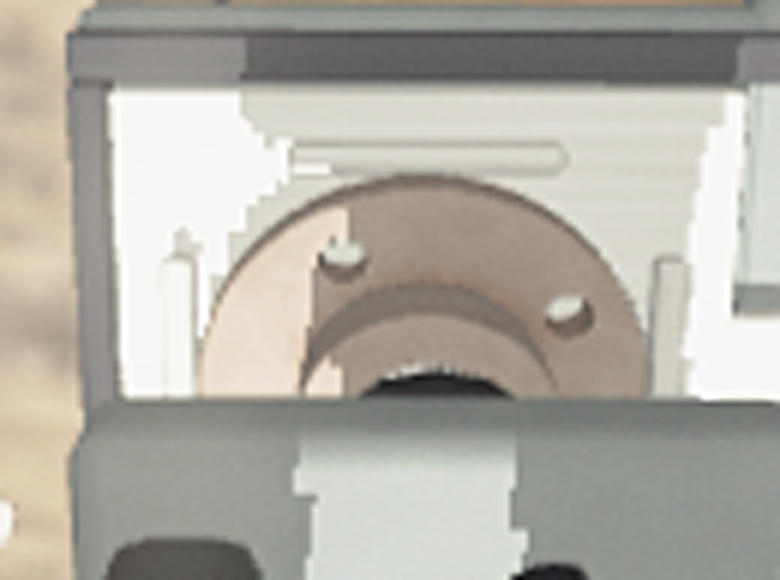

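Emit:
drive_tool(
  increments=[
    [0,0,0.002,0],
    [0,0,0.002,0],
    [0,0,0.002,0],
    [0,0,0.001,0],
    [0,0,0.001,0],
  ],
)

```text
time_s: 22.25
tool_pos: [0.5915, -0.0953, 0.1656]
orientation: [[-0.101, 0.995, 0.001], [0.995, 0.101, 0.0], [-0.0, 0.001, -1.0]]
force: [5.5, 0.9, -2.8]
finger_gap: 0.0463
```

Emit:
drive_tool(
  increments=[
    [0,0,0.001,0],
    [0,0,0.001,0],
    [0,0,0,0],
  ],
)

```text
time_s: 22.62
tool_pos: [0.5915, -0.0953, 0.1635]
orientation: [[-0.101, 0.995, 0.001], [0.995, 0.101, 0.0], [-0.0, 0.001, -1.0]]
force: [5.8, 0.2, -3.9]
finger_gap: 0.0465
```

```bash
python3 - <<'E'
from h import *
plan(None,0)
d=grab('wrist','wrist16.png')
im=cv2.imread('pics/wrist16.png')[130:240,220:350]
cv2.imwrite('pics/wrist16c.png',np.clip(1.0*cv2.resize(im,(780,580),interpolation=cv2.INTER_CUBIC),0,255).astype('uint8'))
E
```

```text
t 22.625 pos [ 0.5915 -0.0953  0.1635] yaw 95.78 F [ 5.84  0.16 -3.88] gap 0.0465
```

View pics/wrist16c.png

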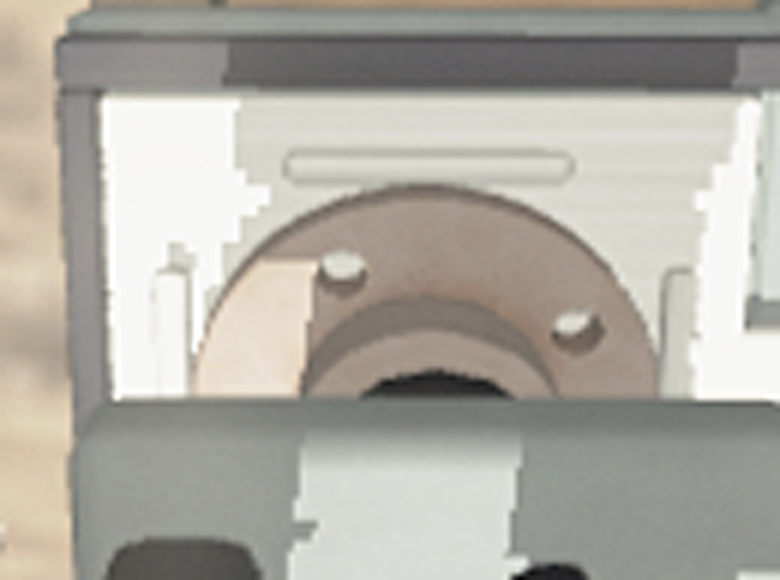

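Emit:
drive_tool(
  increments=[
    [0,0,0.001,0],
    [0,0,0.001,0],
    [0,0,0,0],
  ],
)

```text
time_s: 23.05
tool_pos: [0.5915, -0.0953, 0.1615]
orientation: [[-0.101, 0.995, 0.001], [0.995, 0.101, 0.0], [-0.0, 0.001, -1.0]]
force: [6.2, 0.2, -4.0]
finger_gap: 0.0461
```

Emit:
drive_tool(
  increments=[
    [0,0,0.0005,0],
    [0,0,0.0005,0],
    [0,0,0,0],
  ],
)

```text
time_s: 23.42
tool_pos: [0.5915, -0.0953, 0.1605]
orientation: [[-0.101, 0.995, 0.001], [0.995, 0.101, 0.0], [-0.0, 0.001, -1.0]]
force: [5.2, 0.6, -3.9]
finger_gap: 0.046
```

Emit:
drive_tool(
  increments=[
    [0,0,0.0005,0],
    [0,0,0.0005,0],
    [0,0,0,0],
  ],
)

```text
time_s: 23.8
tool_pos: [0.5915, -0.0953, 0.1595]
orientation: [[-0.101, 0.995, 0.001], [0.995, 0.101, 0.0], [-0.0, 0.001, -1.0]]
force: [6.0, 1.6, -3.6]
finger_gap: 0.0465
```

Emit:
drive_tool(
  increments=[
    [0,0,0.0005,0],
    [0,0,0,0],
  ],
)

```text
time_s: 24.05
tool_pos: [0.5915, -0.0953, 0.1591]
orientation: [[-0.101, 0.995, 0.001], [0.995, 0.101, 0.0], [-0.0, 0.001, -1.0]]
force: [5.4, 0.9, -3.6]
finger_gap: 0.0465
```

Emit:
drive_tool(
  increments=[
    [0,0,0.0005,0],
    [0,0,0,0],
  ],
)

```text
time_s: 24.3
tool_pos: [0.5915, -0.0953, 0.1586]
orientation: [[-0.101, 0.995, 0.001], [0.995, 0.101, 0.0], [-0.0, 0.001, -1.0]]
force: [5.5, 1.6, -3.3]
finger_gap: 0.0462
```

Emit:
drive_tool(
  increments=[
    [0,0,0.0005,0],
    [0,0,0,0],
  ],
)

```text
time_s: 24.55
tool_pos: [0.5915, -0.0953, 0.1581]
orientation: [[-0.101, 0.995, 0.001], [0.995, 0.101, 0.0], [-0.0, 0.001, -1.0]]
force: [5.4, 0.5, -2.9]
finger_gap: 0.0461
```

Emit:
drive_tool(
  increments=[
    [0,0,0.0005,0],
    [0,0,0,0],
  ],
)

```text
time_s: 24.8
tool_pos: [0.5915, -0.0953, 0.1576]
orientation: [[-0.101, 0.995, 0.001], [0.995, 0.101, 0.0], [-0.0, 0.001, -1.0]]
force: [5.8, 1.1, -2.9]
finger_gap: 0.0465
```

Emit:
drive_tool(
  increments=[
    [0,0,0.0005,0],
    [0,0,0,0],
  ],
)

```text
time_s: 25.05
tool_pos: [0.5915, -0.0953, 0.1571]
orientation: [[-0.101, 0.995, 0.001], [0.995, 0.101, 0.0], [-0.0, 0.001, -1.0]]
force: [5.3, -0.7, -3.9]
finger_gap: 0.0464
```

Emit:
drive_tool(
  increments=[
    [0,0,0.0005,0],
    [0,0,0,0],
  ],
)

```text
time_s: 25.3
tool_pos: [0.5915, -0.0953, 0.1566]
orientation: [[-0.101, 0.995, 0.001], [0.995, 0.101, 0.0], [-0.0, 0.001, -1.0]]
force: [6.3, 1.0, -3.0]
finger_gap: 0.0462
```

Emit:
drive_tool(
  increments=[
    [0,0,0.0005,0],
    [0,0,0,0],
  ],
)

```text
time_s: 25.55
tool_pos: [0.5915, -0.0953, 0.1564]
orientation: [[-0.101, 0.995, 0.001], [0.995, 0.101, -0.0], [-0.0, 0.001, -1.0]]
force: [4.1, 2.3, -1.2]
finger_gap: 0.0464
```

```bash
python3 - <<'E'
from h import *
plan(None,0)
d=grab('scene','scene6.png')
im=cv2.imread('pics/scene6.png')[170:220,250:300]
cv2.imwrite('pics/scene6c.png',np.clip(1.6*cv2.resize(im,(600,600),interpolation=cv2.INTER_CUBIC),0,255).astype('uint8'))
E
```

```text
t 25.55 pos [ 0.5915 -0.0953  0.1564] yaw 95.79 F [ 4.09  2.34 -1.22] gap 0.0464
```

View pics/scene6c.png

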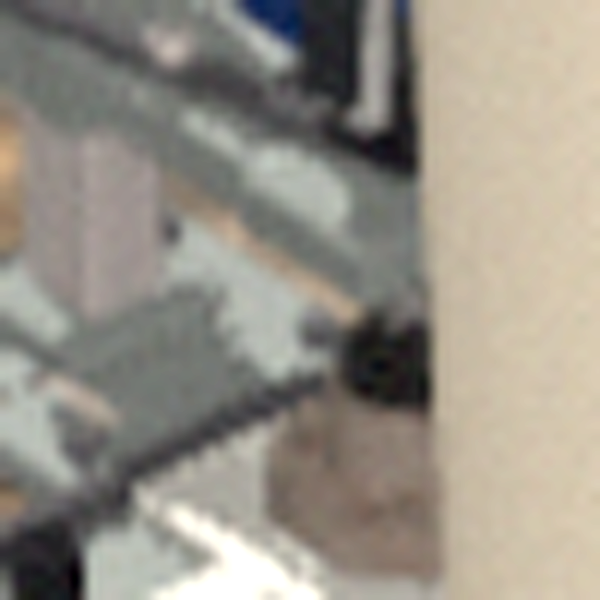

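Emit:
drive_tool(
  increments=[
    [0,0,0.0005,0],
    [0,0,0,0],
    [0,0,0,0],
  ],
)

```text
time_s: 25.98
tool_pos: [0.5915, -0.0953, 0.1561]
orientation: [[-0.101, 0.995, 0.001], [0.995, 0.101, -0.0], [-0.0, 0.001, -1.0]]
force: [4.4, 2.5, 3.0]
finger_gap: 0.0462
```

Emit:
drive_tool(
  increments=[
    [0,0,0,0],
    [0,0,0,0],
    [0,0,0,0],
    [0,0,0,0],
  ],
  grip=0,
)

```text
time_s: 26.48
tool_pos: [0.5908, -0.0959, 0.1555]
orientation: [[-0.1, 0.995, -0.001], [0.995, 0.1, -0.001], [-0.0, -0.001, -1.0]]
force: [-0.1, 0.6, 0.1]
finger_gap: 0.0852
```

```bash
python3 - <<'E'
from h import *
plan(None,0)
d=grab('wrist','wrist17.png')
E
```

```text
t 26.475 pos [ 0.5908 -0.0959  0.1555] yaw 95.77 F [-0.09  0.57  0.1 ] gap 0.0852
```

View pics/wrist17.png

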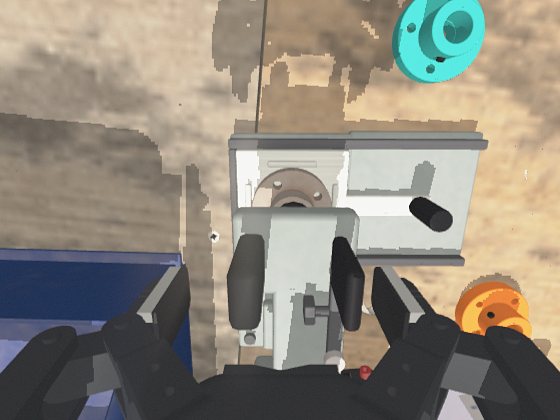

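Emit:
drive_tool(
  increments=[
    [0.003,0,0,0],
    [0.002,0,-0.01,0],
    [0,0,-0.02,0],
    [0,0,-0.03,0],
    [0,0,-0.03,0],
  ],
)

```text
time_s: 27.15
tool_pos: [0.5909, -0.0905, 0.2482]
orientation: [[-0.101, 0.995, 0.002], [0.995, 0.101, -0.001], [-0.001, 0.002, -1.0]]
force: [0.0, -0.3, 0.3]
finger_gap: 0.0854
```

Emit:
drive_tool(
  increments=[
    [0,0,-0.04,0],
    [0,0,-0.03,0],
    [0,-0.03,0,0],
    [0,-0.05,0,0],
    [0,0,0,0],
  ],
)

```text
time_s: 27.78
tool_pos: [0.5087, -0.0983, 0.3165]
orientation: [[-0.1, 0.995, 0.0], [0.995, 0.1, -0.0], [-0.0, 0.0, -1.0]]
force: [0.5, -0.0, 0.2]
finger_gap: 0.085
```

```bash
python3 - <<'E'
from h import *
plan(None,0)
d=grab('wrist','wrist18.png')
for u,v in [(0,0)]: pass
grab('top','top3.png');grab('scene','scene7.png')
for h in(.0195,.0215):
  for p in([.5928,-.1110,.149+h],[.5881,-.0642,.149+h]): print(h,proj(d,p))
E
```

```text
t 27.775 pos [ 0.5087 -0.0983  0.3165] yaw 95.72 F [ 0.5  -0.05  0.21] gap 0.085
0.0195 [257.76414771 281.28945223]
0.0195 [305.46995498 281.28609332]
0.0215 [257.62604673 282.34080773]
0.0215 [305.62802114 282.33723777]
```

View pics/wrist18.png

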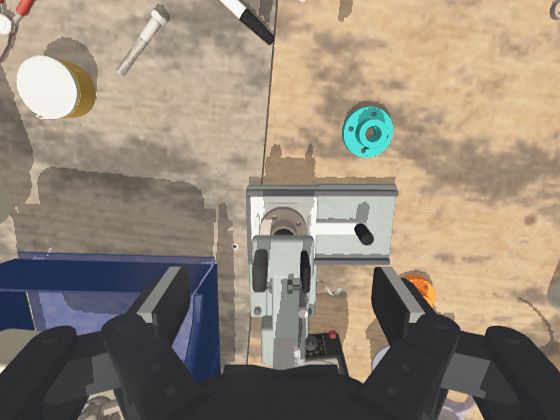

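View pics/scene7.png

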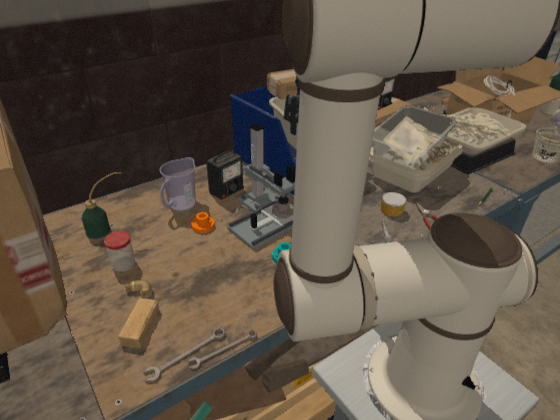

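```bash
python3 - <<'E'
from h import *
d=dict(np.load('/tmp/wrist.npz'))
for u,v in [(259,280),(259,284),(304,282),(305,285),(364,240)]: print(pt(d,u,v).round(4))
a=cv2.resize(cv2.imread('pics/wrist18.png')[180:310,235:405],(785,600),interpolation=cv2.INTER_CUBIC);cv2.imwrite('pics/w18c.png',a)
im=cv2.imread('pics/scene7.png')[150:250,220:320];cv2.imwrite('pics/s7c.png',np.clip(1.4*cv2.resize(im,(600,600),interpolation=cv2.INTER_CUBIC),0,255).astype('uint8'))
E
```

```text
[ 0.5924 -0.1099  0.1665]
[ 0.5963 -0.1096  0.1675]
[ 0.5901 -0.0653  0.1666]
[ 0.5923 -0.0641  0.1684]
[0.5797 0.0198 0.0639]
```

View pics/w18c.png

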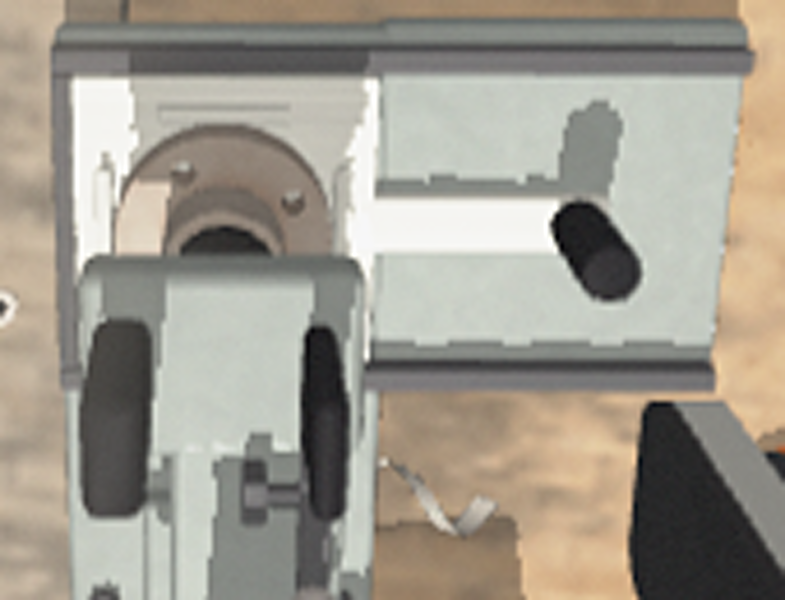

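View pics/s7c.png

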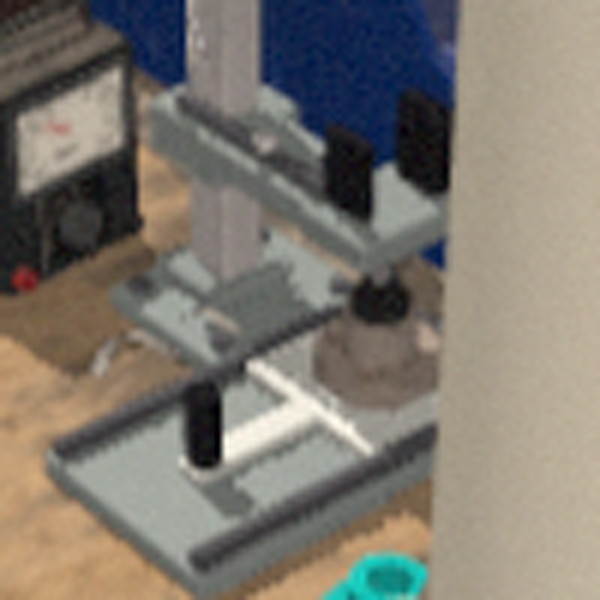

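```bash
python3 - <<'E'
from h import *
print(env.hand_in()); print(env.observe()['time_s'])
E
```

```text
the job is handed in; nothing more can be done
None
the job is handed in; nothing more can be done
```

I did all the steps in order and handed the job in at about 28 s of the 72 s allowed. The hand-in reports no verdict.

- **Lift:** I pinched the post, raised the head past the teeth and let go. The wrist depth then put the post top at 0.241 m, which is head height 0.092 on the topmost tooth.
- **Nest:** I pushed the knob with closed fingers until it stopped, at about 13 N. The knob's position in the picture matched the predicted home position to within a pixel.
- **Lowering:** I squeezed post and tab together to 46 mm and lowered the head at about 30 mm/s, then in 0.5 mm steps. The foot met the hub at a head height of about 0.022; the pictures had suggested 0.020 to 0.024. I stopped with +3 N on the tool, which I estimate as 6 to 9 N on the foot, below the 15 N limit.
- **Letting go:** The trigger tab sprang back, the tool force fell to zero, and I backed the arm clear. The last pictures show the foot on the hub and the nest home. The bystanders in view look unmoved, but I only checked them by eye in the pictures and did not measure them.

**One disagreement:** the final depth reading put the head at about 0.018, but contact by feel was at about 0.022. I put this down to depth noise of about 2 mm, because the force never rose enough for that much compression of the foot, but I did not resolve it.

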